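Read two blue-capped tubes in the slotted reader

TASK

Put the two blue-capped tubes from the orange rack into the two pockets of the white tube holder while it stands on the bench, and leave the red and yellow ones in the rack. Then take the holder by its blue handle, lower it through the slot in the reader's lid until the top face of its white block is level with the lid, and finish while still holding it there, upright and hanging free, neither resting on the reader nor pressing against the edges of the slot. Leave the beaker, the marker and the round tin where they are.

Things in the scene. Friction and masses are not known exactly. Their poses are not given: they have to be found in the camera images.
- rack: orange tube rack, 66 x 170 x 33 mm, fixed to the bench; origin at the centre of its underside, z up, y along its length. The tubes stand in the middle row (on the line x = 0), at least 41 mm apart, on its floor 3 mm above the bench; its upper deck, 33 mm above the bench, has openings of about 16 x 18 mm
- tube_blue_a: capped sample tube with a blue cap, 64 mm long, about 12 g, loose, standing upright in the rack; body 13.6 mm in diameter, cap 16.8 mm in diameter from 50 to 64 mm above its origin; origin at the centre of its foot, z along the tube towards the cap. The place of each colour in the rack changes
- tube_blue_b: the second tube with a blue cap, the same as tube_blue_a
- tube_red: the same kind of tube with a red cap; it stays in the rack
- tube_yellow: the same kind of tube with a yellow cap; it stays in the rack
- holder: tube holder, loose, about 0.18 kg, standing on the bench: a white block 30 mm (x) x 120 mm (y) x 40 mm (z) with a blue upright handle in its middle reaching 100 mm above the underside; its lowest 8 mm taper, to 4 mm less on every side at the underside. Two round pockets, 19 mm in diameter, open at the top face, lie 45 mm to either side of the handle along y. Origin at the centre of its underside, z up. It works the same turned half round
- holder_grip (a point): point on the holder's handle to take it by, 88 mm above the underside, in the middle; the axes are the holder's: the handle is 12 mm thick along x and 22 mm wide along y
- pocket_a (a point): centre of the floor of the pocket at -y of the holder; the pocket is 32 mm deep, its mouth is 40 mm above the holder's underside and its floor 8 mm above it, so a seated tube's cap spans 58 to 72 mm above the holder's underside
- pocket_b (a point): the same point of the pocket at +y of the holder
- reader: grey sample reader, 80 mm (x) x 170 mm (y) x 75 mm (z), fixed to the bench, with an amber window in its front, hollow below an aluminium guard lid 6 mm thick; inner floor 6 mm above the bench. Origin at the centre of its underside, z up. Its place and yaw on the bench change
- slot (a point): centre of the slot in the reader's lid, at the level of the lid's top face, 75 mm above the bench; the slot is 34 mm (x) x 124 mm (y) with slightly bevelled edges, so the holder's block passes with 2 mm on every side; axes as the reader's
- beaker_glass: small glass beaker, 54 mm in diameter, 70 mm tall, standing behind the work; origin at the centre of its underside; not part of the job
- marker_2: black-capped marker pen, 129 x 18 x 19 mm, lying behind the work; origin at the centre of its underside; not part of the job
- stir_bars: round white tin, 55 mm in diameter, 22 mm tall; origin at the centre of its underside; not part of the job

How it is judged:
By the outcome, as a careful person would: the job done as asked, in the order asked, and still so for the second after the job is handed in, while the arm keeps its last pose, push and grip.
It also fails if it takes over 64 s, if anything falls off the work surface, if the arm or the gripper's body presses on something with over 40 N, if the wrist force passes 120 N, or if a joint passes its speed limit or range.

ROBOT

A 6-joint arm with a two-finger parallel gripper is mounted at the origin on a cart in front of the work surface, level with it; the furniture and walls round the work are solid. World frame = base frame: x ahead of the robot, y to its left, z up, the work surface at z = 0. Lengths are in m, angles in rad, forces in N, time in s.
With the tool pointing down it reaches from about 0.35 to 0.975 m from the base axis. Payload 7.1 kg.
Tool frame: the origin (TCP) lies midway between the tips of the shut fingers; the grasp point (between the pads) lies 19 mm behind it; y points along the fingers, z is the direction in which the jaws open and shut, and the axes are right-handed (so a half turn about y gives the same grasp; the last joint's range is limited). The gripper opens to 88 mm and grips with 3 to 60 N. Pads are 20 mm wide; open, the fingers measure 115 mm over their backs; the gripper's body (75 mm by 178 mm) begins 61 mm behind the grasp point.
Start: joints at [-1.129, 0.423, 1.63, -0, 1.089, -0.019], TCP at [0.278, -0.56, 0.191] pointing down, gripper open.
Joint ranges: [-3, 3], [-0.9, 2.11], [0.09, 2.58], [-1.31, 4.45], [0.11, 2.69], [-2.54, 2.54]. Speed limits (rad/s): [2.39, 2.39, 3.01, 3.14, 3.14, 3.14].

INTERFACE

Orientations are given as a unit quaternion [w, x, y, z].
In Python, from bench import sensors, grab_frame, ctrl gives the robot as it stands. The module is installed in compiled form; this text tells all that it offers.
- The arm moves only by the tool send_rows, never from a script. Its argument "plan" is one flat list of numbers, 5 for each row, row after row: the closure, from -1 (fully open) to 1 (shut), then the shift along the tool's x, y, z scaled (see below), then the turn about the tool's y scaled (see below). In form: [grip, dx, dy, dz, roll, grip, dx, dy, dz, roll, ...]. A call has 1 to 12 rows; each row is the pose to reach, as a shift and turn from the pose measured when the call began, along the tool's axes at that moment; what a row does not reach only later rows make up. The controller multiplies each number of a shift by 0.2 m and each number of a turn by 30 degrees. A row lasts 1/12 s, in which the tool goes at most 41.7 mm and 7.16 degrees, less where a joint would pass 70% of its speed; a pose out of reach is approached as far as the arm can. A call with a number of a shift or a turn outside -1 to 1 is refused whole. A call with a gripper value outside its range is refused whole. The fingers move at their own pace and stop on an object; the grip force is fixed at half the most. Time passes only in rows, so rows that repeat a pose let the fingers close. It gives the time, the measured TCP pose, the force and the opening at its end, in the units of the state.
- sensors.state(): the state, without advancing time (a new reading comes with each control period).
- grab_frame(name): name is "side" or "top" or "wrist"; returns a dict with "color" (480x640x3 uint8, blue, green, red), "depth" (480x640 float32, m along the optical axis (not along the pixel's ray), 0 where there is no reading), "intrinsics" (3x3 intrinsics, pixels), "D" ([k1, k2, p1, p2, k3] as OpenCV has them; the pictures are not rectified), "pose" (4x4, takes a point from camera to world coordinates). Camera axes: x right, y down, z forward; pixel columns grow to the right and rows downward; lengths in m; the calibration is good to about 2 mm. A picture is of the moment at which its call begins.
- ctrl.finish_job(): hands the job in, once; it reports no verdict.
The state is a dict: "time": time; "joint_pos": joint angles; "dq": joint speeds; "joint_efforts": joint torques, N m; "position": TCP position; "tcp_rot": TCP orientation; "contact_force": force on the tool from outside, world axes, zero at the start; "moment": the same for the moment, N m; "gripper_width": opening from 0.0 (shut) to 1.0 (fully open).
Only numpy, scipy, OpenCV 4.12 (cv2) and the standard library are available. Lean on these libraries where they do the work, as an engineer would, in place of code of your own. Each camera call takes 0.05 s, during which the arm holds its last target.

## Working session

There is one attempt and no reset: what is moved stays moved. The work goes in short steps, Python scripts to look and compute and a tool call to move; the robot and the scene stay as the last step left them, time stands still between calls to the robot, and variables do not carry over. Pictures are saved under pics/ and viewed, and the job is handed in when it is done.

Besides the shell and the picture viewer there is one more tool, called after "Call:" as name(argument=value, ...) on one line, values as JSON. send_rows: Moves the arm, as the interface text tells. Shifts and turns lie within -1 to 1; 1 stands for 0.2 m of shift or 30 degrees of turn. Its arguments: {"type":"object","properties":{"plan":{"type":"array"}},"required":["plan"]}

```bash
mkdir -p pics; ls; cat > h.py <<'E'
import numpy as np, cv2
from bench import sensors, grab_frame, ctrl
from scipy.spatial.transform import Rotation as R
def rot(q): return R.from_quat([q[1],q[2],q[3],q[0]]).as_matrix()
def ray(f,uv):
    uv=np.asarray(uv,float).reshape(-1,1,2)
    p=cv2.undistortPoints(uv,np.array(f['intrinsics']),np.array(f['D'])).reshape(-1,2)
    d=np.c_[p,np.ones(len(p))]@f['pose'][:3,:3].T
    return f['pose'][:3,3],d
def onz(f,uv,z):
    o,d=ray(f,uv); return o+d*((z-o[2])/d[:,2])[:,None]
def proj(f,P):
    T=np.linalg.inv(f['pose']); P=np.atleast_2d(P)
    r,_=cv2.Rodrigues(T[:3,:3]); 
    return cv2.projectPoints(P.astype(float),r,T[:3,3],np.array(f['intrinsics']),np.array(f['D']))[0].reshape(-1,2)
def tri(rs):
    A=np.zeros((3,3));b=np.zeros(3)
    for o,d in rs:
        d=d/np.linalg.norm(d);M=np.eye(3)-np.outer(d,d);A+=M;b+=M@o
    return np.linalg.solve(A,b)
E
python3 - <<'E'
from h import *
s=sensors.state();print(s); print(rot(s['tcp_rot']).round(3))
for n in ['side','top','wrist']:
    f=grab_frame(n);cv2.imwrite(f'pics/{n}0.png',f['color']);print(n,f['pose'].round(3).tolist(),np.array(f['intrinsics']).round(1).tolist(),f['D'])
E
```

```text
pics
{'time': 0.0, 'joint_pos': array([-1.12895971e+00,  4.23823212e-01,  1.63070401e+00, -6.60892836e-06,
        1.08860302e+00, -1.89864543e-02]), 'dq': array([ 0.00129405,  0.00022692, -0.00027186, -0.00066902, -0.00129909,
       -0.0002771 ]), 'joint_efforts': array([ 6.82442387e-04, -5.44624865e+01, -2.73661441e+01,  6.44655456e-02,
        2.28404120e-02, -1.13409408e-04]), 'position': array([ 0.27769379, -0.55923297,  0.19030724]), 'tcp_rot': array([ 0.16137268, -0.16160489,  0.68895034, -0.68788818]), 'contact_force': array([ 0.22324109, -0.18594443, -0.36531907]), 'moment': array([-0.01511356,  0.03315285,  0.0143851 ]), 'gripper_width': 0.9975783001323443}
[[-0.896 -0.001  0.445]
 [-0.445  0.001 -0.896]
 [-0.    -1.    -0.002]]
side [[0.998, -0.032, 0.061, 0.517], [-0.068, -0.602, 0.795, -0.899], [0.011, -0.798, -0.603, 0.714], [0.0, 0.0, 0.0, 1.0]] [[473.2, 0.0, 313.1], [0.0, 473.2, 241.3], [0.0, 0.0, 1.0]] [-0.05873251  0.          0.          0.          0.        ]
top [[0.024, -0.987, 0.156, 0.423], [-0.999, -0.02, 0.028, -0.071], [-0.024, -0.157, -0.987, 1.222], [0.0, 0.0, 0.0, 1.0]] [[572.2, 0.0, 316.6], [0.0, 572.2, 235.5], [0.0, 0.0, 1.0]] [-0.10728525  0.          0.          0.          0.        ]
wrist [[0.444, -0.869, -0.219, 0.338], [-0.896, -0.43, -0.108, -0.53], [-0.0, 0.245, -0.97, 0.384], [0.0, 0.0, 0.0, 1.0]] [[376.6, 0.0, 327.1], [0.0, 376.6, 245.9], [0.0, 0.0, 1.0]] [-0.00389442  0.          0.          0.          0.        ]
```

View pics/top0.png

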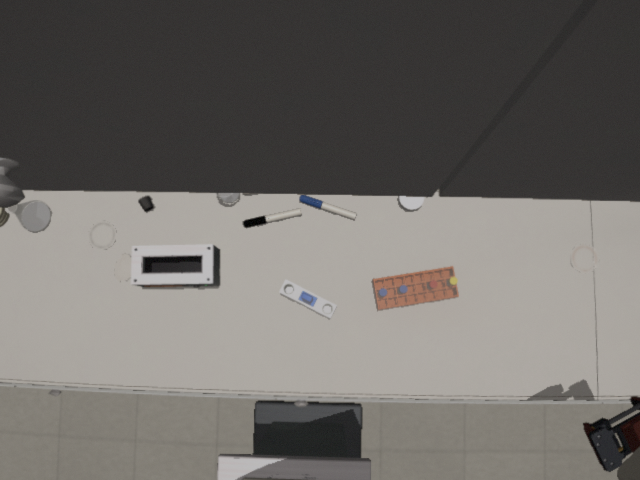

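View pics/side0.png

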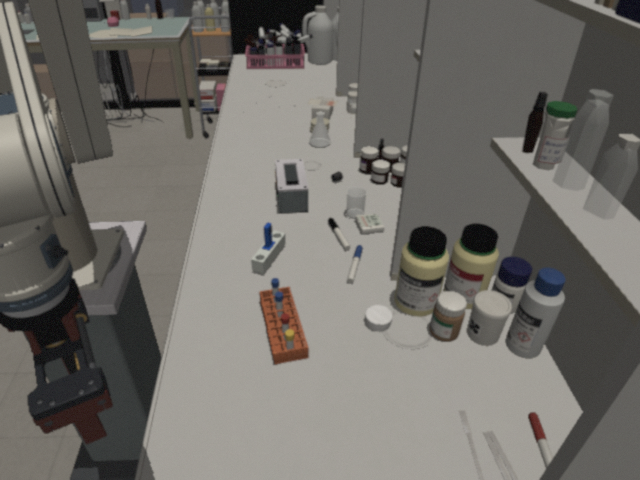

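View pics/wrist0.png

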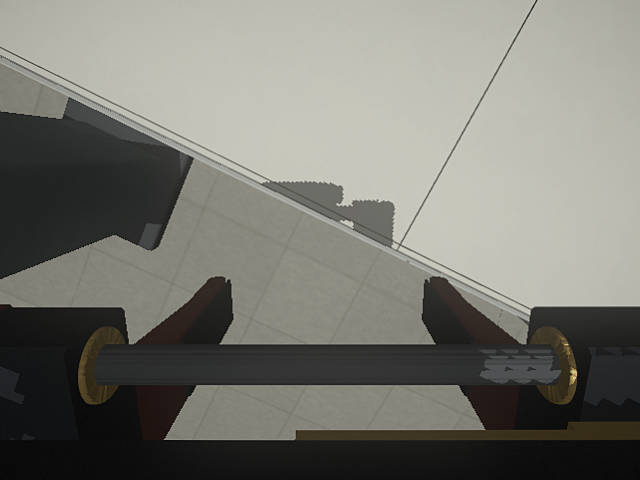

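The top view shows the rack at (415,288), with blue caps at (383,293) and (403,289), red at (434,285) and yellow at (453,281). The holder is at (308,299) and the reader at (174,265). The side view shows the same objects. I'll take a coarse measurement from these two views.

```bash
cat >> h.py <<'E'
def blobs(img,lo,hi,amin=10,roi=None,bright=None):
    hsv=cv2.cvtColor(img,cv2.COLOR_BGR2HSV)
    m=cv2.inRange(hsv,np.array(lo),np.array(hi))
    if roi: 
        k=np.zeros_like(m);k[roi[1]:roi[3],roi[0]:roi[2]]=255;m&=k
    n,l,st,c=cv2.connectedComponentsWithStats(m)
    return m,[(c[i].round(1),st[i].tolist()) for i in range(1,n) if st[i,4]>=amin]
E
python3 - <<'E'
from h import *
t=grab_frame('top');s=grab_frame('side')
for f,n,roi in((t,'top',(100,235,480,330)),(s,'side',(240,150,320,370))):
    for c,lo,hi in(('blue',(105,90,40),(130,255,255)),('red',(0,170,60),(4,255,255)),('red2',(172,120,60),(180,255,255)),('yel',(20,120,80),(35,255,255)),('orange',(3,100,60),(16,255,255))):
        print(n,c,blobs(f['color'],lo,hi,6,roi)[1])
for n,f,(x0,y0,x1,y1) in(('t',t,(110,230,470,330)),('s',s,(230,140,350,370))):
    k=2 if n=='t' else 3
    cv2.imwrite(f'pics/{n}1.png',cv2.resize(f['color'][y0:y1,x0:x1],None,fx=k,fy=k if n=='t' else 2.5,interpolation=cv2.INTER_CUBIC))
E
```

```text
top blue [(array([305.6, 296.4]), [300, 293, 11, 8, 44])]
top red []
top red2 []
top yel []
top orange [(array([412.3, 285.9]), [373, 267, 80, 40, 1171]), (array([443.3, 294. ]), [435, 290, 18, 9, 109]), (array([381.3, 303.5]), [377, 300, 9, 8, 44])]
side blue [(array([267.7, 236.8]), [263, 223, 11, 27, 158]), (array([274.8, 282.4]), [272, 279, 6, 8, 39]), (array([278.4, 296.1]), [276, 292, 6, 9, 47])]
side red []
side red2 []
side yel [(array([289.1, 334.4]), [285, 330, 9, 10, 74])]
side orange [(array([282.9, 327.1]), [260, 287, 48, 77, 1993])]
```

View pics/t1.png

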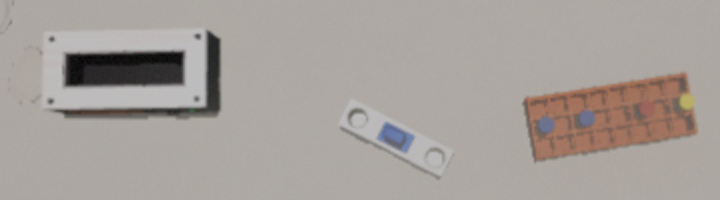

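View pics/s1.png

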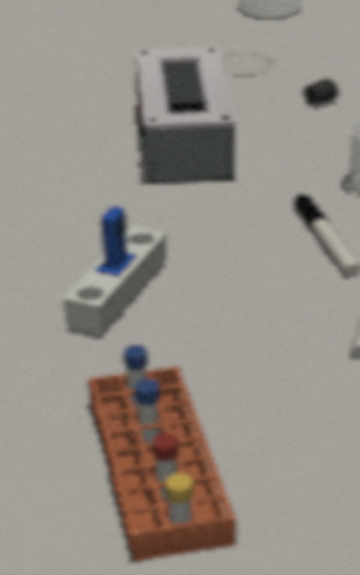

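The crops show the order in the rack from the +y end: blue, blue, red, yellow. I'll cast rays to get coarse positions.

```bash
python3 - <<'E'
from h import *
t=grab_frame('top');s=grab_frame('side')
g=lambda u,v:(110+u/2,230+v/2)
caps=[g(546,125),g(586,118),g(646,108),g(686,101)]
sc=[(274.8,281.5),(278.4,295.5),(285,319),(289.1,334.4)]
for a,b in zip(caps,sc):
    oa,da=ray(t,a);ob,db=ray(s,b);print('cap',tri([(oa,da[0]),(ob,db[0])]).round(3),onz(t,a,.067)[0].round(3))
for a in[(358,118),(435,157)]: print('pocket',onz(t,g(*a),.04)[0].round(3))
for a in[(64,52),(185,52),(64,86),(185,86)]: print('slot',onz(t,g(*a),.075)[0].round(3))
for z,a in((.1,(394,132)),): print('handle',onz(t,g(*a),z)[0].round(3))
for n,a in (('beaker',(228,197)),('tin',(411,200)),('mk',(255,222))): print(n,onz(t,a,.05)[0].round(3))
E
```

```text
cap [ 0.494 -0.175  0.064] [ 0.493 -0.175  0.067]
cap [ 0.501 -0.215  0.063] [ 0.5   -0.215  0.067]
cap [ 0.513 -0.277  0.06 ] [ 0.512 -0.276  0.067]
cap [ 0.52  -0.317  0.062] [ 0.519 -0.316  0.067]
pocket [0.497 0.017 0.04 ]
pocket [ 0.459 -0.064  0.04 ]
slot [0.555 0.319 0.075]
slot [0.558 0.193 0.075]
slot [0.52  0.317 0.075]
slot [0.523 0.191 0.075]
handle [ 0.481 -0.023  0.1  ]
beaker [0.687 0.151 0.05 ]
tin [ 0.688 -0.234  0.05 ]
mk [0.635 0.092 0.05 ]
```

```bash
cat >> h.py <<'E'
def d(p,yaw):
    s=sensors.state();M=rot(s['tcp_rot']);e=M.T@(np.array(p)-s['position'])/0.2
    cy=np.degrees(np.arctan2(M[1,2],M[0,2])); w=-((yaw-cy+180)%360-180)/30
    print('t',round(s['time'],2),'pos',s['position'].round(4),'yaw',round(cy,2),'tilt',(np.degrees(np.arccos(-M[2,1]))).round(2),'F',s['contact_force'].round(1),'g',round(s['gripper_width'],3))
    print('shift',e.round(3),'roll',round(w,3),'rows',round(np.linalg.norm(e)*.2/.0417,1),round(abs(w)*30/7.16,1))
E
python3 -c "
from h import *
d((.505,-.25,.19),10.3)"
```

```text
t 0.35 pos [ 0.2779 -0.5597  0.1909] yaw -63.6 tilt 0.02 F [0.1 0.2 0.2] g 1.005
shift [-1.706  0.005 -0.882] roll -2.463 rows 9.2 10.3
```

Call:
send_rows(plan=[-1,-0.99,0,-0.5,-0.98,-1,-0.99,0,-0.5,-0.98,-1,-0.99,0,-0.5,-0.98,-1,-0.99,0,-0.5,-0.98,-1,-0.99,0,-0.5,-0.98,-1,-0.99,0,-0.5,-0.98])

```text
time: 0.85
position: [0.4129, -0.3782, 0.191]
tcp_rot: [0.332, -0.332, 0.625, -0.624]
contact_force: [0.7, 0.8, 0.6]
gripper_width: 0.999
```

```bash
python3 -c "
from h import *
d((.505,-.25,.19),10.3)"
```

```text
t 0.85 pos [ 0.4129 -0.3782  0.191 ] yaw -34.0 tilt 0.09 F [0.7 0.8 0.6] g 0.999
shift [-0.789  0.006  0.023] roll -1.477 rows 3.8 6.2
```

Call:
send_rows(plan=[-1,-0.79,0,0.02,-0.98,-1,-0.79,0,0.02,-0.98,-1,-0.79,0,0.02,-0.98,-1,-0.79,0,0.02,-0.98,-1,-0.79,0,0.02,-0.98])

```text
time: 1.27
position: [0.5076, -0.2453, 0.1914]
tcp_rot: [0.483, -0.481, 0.517, -0.517]
contact_force: [-0.3, 1.0, 0.2]
gripper_width: 0.998
```

```bash
python3 -c "
from h import *
d((.505,-.25,.19),10.3)"
```

```text
t 1.27 pos [ 0.5076 -0.2453  0.1914] yaw -4.03 tilt 0.17 F [-0.3  1.   0.2] g 0.998
shift [ 0.024  0.007 -0.011] roll -0.478 rows 0.1 2.0
```

Call:
send_rows(plan=[-1,0.02,0,-0.01,-0.48,-1,0.02,0,-0.01,-0.48,-1,0.02,0,-0.01,-0.48,-1,0.02,0,-0.01,-0.48])

```text
time: 1.6
position: [0.505, -0.2498, 0.1914]
tcp_rot: [0.543, -0.541, 0.454, -0.454]
contact_force: [0.3, -0.1, -0.3]
gripper_width: 0.998
```

```bash
python3 -c "
from h import *
import pickle
d((.505,-.25,.19),10.3)
f=grab_frame('wrist');cv2.imwrite('pics/w1.png',f['color']);pickle.dump(f,open('w1.pkl','wb'))
d((.505,-.25,.19),10.3)
"
```

```text
t 1.6 pos [ 0.505  -0.2498  0.1914] yaw 10.14 tilt 0.16 F [ 0.3 -0.1 -0.3] g 0.998
shift [ 0.001  0.007 -0.   ] roll -0.005 rows 0.0 0.0
t 1.65 pos [ 0.505  -0.2498  0.1914] yaw 10.09 tilt 0.16 F [0.5 0.2 0.2] g 0.998
shift [ 0.001  0.007 -0.   ] roll -0.007 rows 0.0 0.0
```

View pics/w1.png

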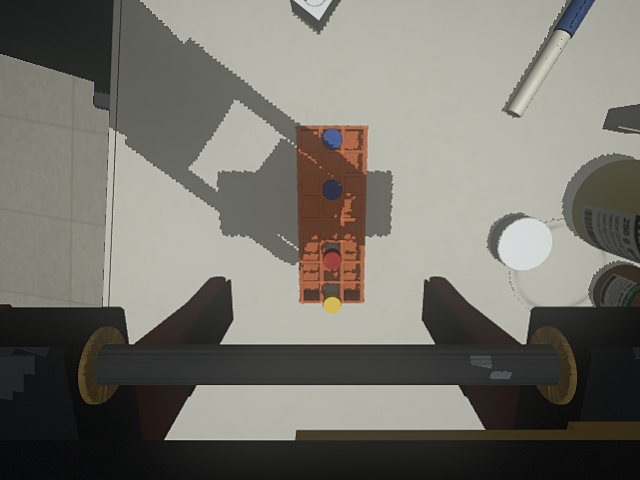

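The wrist view shows the blue caps at about (332,139) and (332,190), red at (332,260), and yellow at (332,304). Next is a second view from closer in.

Call:
send_rows(plan=[-1,-0.28,0.15,-0.01,-0.01,-1,-0.28,0.15,-0.01,-0.01,-1,-0.28,0.15,-0.01,-0.01,-1,-0.28,0.15,-0.01,-0.01])

```text
time: 1.98
position: [0.4928, -0.1948, 0.1613]
tcp_rot: [0.544, -0.542, 0.453, -0.453]
contact_force: [0.7, -0.2, 0.6]
gripper_width: 0.999
```

```bash
python3 - <<'E'
from h import *
import pickle
f=grab_frame('wrist');cv2.imwrite('pics/w2.png',f['color']);pickle.dump(f,open('w2.pkl','wb'))
g=pickle.load(open('w1.pkl','rb'))
for q in(g,f):
    print([ (c,st) for c,st in blobs(q['color'],(108,110,30),(130,255,255),40,(290,0,380,320))[1]])
d((.497,-.195,.16),10.3)
E
```

```text
[(array([333. , 137.2]), [323, 129, 19, 19, 240])]
[(array([348.3,  15.8]), [330, 0, 42, 32, 439]), (array([335.1, 266.8]), [326, 261, 19, 13, 194])]
t 2.03 pos [ 0.4938 -0.1957  0.162 ] yaw 10.29 tilt 0.17 F [-0.1  0.4  0.2] g 0.999
shift [-0.001  0.01   0.017] roll -0.0 rows 0.1 0.0
```

View pics/w2.png

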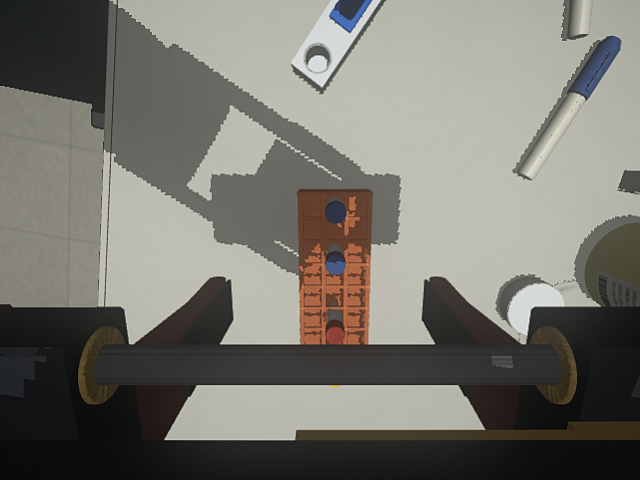

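```bash
python3 - <<'E'
from h import *
import pickle
A=pickle.load(open('w1.pkl','rb'));B=pickle.load(open('w2.pkl','rb'))
def cap(f,u,v,col='b'):
    lo,hi=((100,60,15),(135,255,255))
    m,_=blobs(f['color'],lo,hi,5,(u-18,v-18,u+18,v+18))
    cs,_=cv2.findContours(m,cv2.RETR_EXTERNAL,cv2.CHAIN_APPROX_NONE)
    c=max(cs,key=cv2.contourArea); return cv2.minEnclosingCircle(c),cv2.boundingRect(c)
for n,a,b in(('b1',(332,139),(336,212)),('b2',(332,190),(336,263))):
    ca,ba=cap(A,*a);cb,bb=cap(B,*b);print(ca,ba,cb,bb)
    ra=ray(A,ca[0]);rb=ray(B,cb[0])
    print(n,tri([(ra[0],ra[1][0]),(rb[0],rb[1][0])]).round(4),onz(A,ca[0],.067)[0].round(4),onz(B,cb[0],.067)[0].round(4))
    # depth
    for f,c in((A,ca[0]),(B,cb[0])):
        z=f['depth'][int(c[1]),int(c[0])];o,dd=ray(f,c);print('depthpt',(o+dd[0]*z).round(4))
E
```

```text
((332.0, 138.25), 10.201203346252441) (323, 129, 19, 20) ((335.5, 212.0), 10.594910621643066) (326, 202, 20, 21)
b1 [ 0.4963 -0.1737  0.0639] [ 0.4963 -0.1738  0.067 ] [ 0.4961 -0.1733  0.067 ]
depthpt [ 0.4963 -0.1739  0.0676]
depthpt [ 0.4961 -0.1732  0.0677]
((331.9562072753906, 189.56912231445312), 9.631734848022461) (323, 180, 19, 20) ((334.56976318359375, 264.0348815917969), 10.481551170349121) (326, 255, 20, 20)
b2 [ 0.5034 -0.2148  0.066 ] [ 0.5037 -0.2146  0.067 ] [ 0.5031 -0.2146  0.067 ]
depthpt [ 0.5036 -0.2146  0.0679]
depthpt [ 0.5031 -0.2145  0.0674]
```

Both blue caps triangulate to a height of 64–67 mm and agree within 1 mm, as expected from the text. I'll pick blue 1 at (0.4962, -0.1734), with the grasp at cap mid-height (TCP z 0.041).

```bash
python3 -c "
from h import *
d((.4962,-.1734,.10),9.9)
d((.4962,-.1734,.041),9.9)"
```

```text
t 2.03 pos [ 0.4938 -0.1957  0.162 ] yaw 10.29 tilt 0.17 F [-0.1  0.4  0.2] g 0.999
shift [-0.107  0.31   0.031] roll 0.013 rows 1.6 0.1
t 2.03 pos [ 0.4938 -0.1957  0.162 ] yaw 10.29 tilt 0.17 F [-0.1  0.4  0.2] g 0.999
shift [-0.107  0.605  0.03 ] roll 0.013 rows 3.0 0.1
```

Call:
send_rows(plan=[-1,-0.107,0.2,0.031,0.013,-1,-0.107,0.31,0.031,0.013,-1,-0.107,0.4,0.03,0.013,-1,-0.107,0.5,0.03,0.013,-1,-0.107,0.57,0.03,0.013,-1,-0.107,0.605,0.03,0.013,-1,-0.107,0.605,0.03,0.013,-1,-0.107,0.605,0.03,0.013])

```text
time: 2.7
position: [0.4968, -0.1743, 0.0415]
tcp_rot: [0.542, -0.54, 0.455, -0.456]
contact_force: [-0.2, -0.7, 0.2]
gripper_width: 1.005
```

```bash
python3 -c "
from h import *
d((.4962,-.1734,.041),9.9)"
```

```text
t 2.7 pos [ 0.4968 -0.1743  0.0415] yaw 9.83 tilt 0.2 F [-0.2 -0.7  0.2] g 1.005
shift [-0.005  0.002 -0.002] roll -0.002 rows 0.0 0.0
```

Call:
send_rows(plan=[1,-0.003,0,-0.002,0,1,-0.003,0,-0.002,0,1,-0.003,0,-0.002,0,1,-0.003,0,-0.002,0,1,-0.003,0,-0.002,0,1,-0.003,0,-0.002,0,1,-0.003,0,-0.002,0,1,-0.003,0,-0.002,0])

```text
time: 3.37
position: [0.4963, -0.1737, 0.0415]
tcp_rot: [0.542, -0.54, 0.455, -0.456]
contact_force: [0.4, -0.3, 0.4]
gripper_width: 0.43
```

```bash
python3 -c "
from h import *
d((.4962,-.1734,.13),9.9)"
```

```text
t 3.37 pos [ 0.4963 -0.1737  0.0415] yaw 9.83 tilt 0.2 F [ 0.4 -0.3  0.4] g 0.43
shift [-0.002 -0.443  0.001] roll -0.002 rows 2.1 0.0
```

Still closing, at about 0.86/s. I'll keep going.

Call:
send_rows(plan=[1,0,0,0,0,1,0,0,0,0,1,0,0,0,0,1,0,0,0,0,1,0,0,0,0])

```text
time: 3.78
position: [0.4963, -0.1737, 0.0415]
tcp_rot: [0.542, -0.54, 0.455, -0.456]
contact_force: [0.0, -1.4, -0.6]
gripper_width: 0.051
```

Opening 0.051 is well below the 0.19 I'd expect for a cap, so I'll look before lifting.

```bash
python3 - <<'E'
from h import *
f=grab_frame('wrist');cv2.imwrite('pics/w3.png',f['color'])
s=grab_frame('side');cv2.imwrite('pics/s3.png',cv2.resize(s['color'][180:370,200:360],None,fx=4,fy=3,interpolation=cv2.INTER_CUBIC))
d((.4962,-.1734,.13),9.9)
E
```

```text
t 3.88 pos [ 0.4963 -0.1737  0.0415] yaw 9.83 tilt 0.2 F [-0.3 -0.  -0.2] g 0.004
shift [-0.002 -0.443  0.001] roll -0.002 rows 2.1 0.0
```

View pics/w3.png

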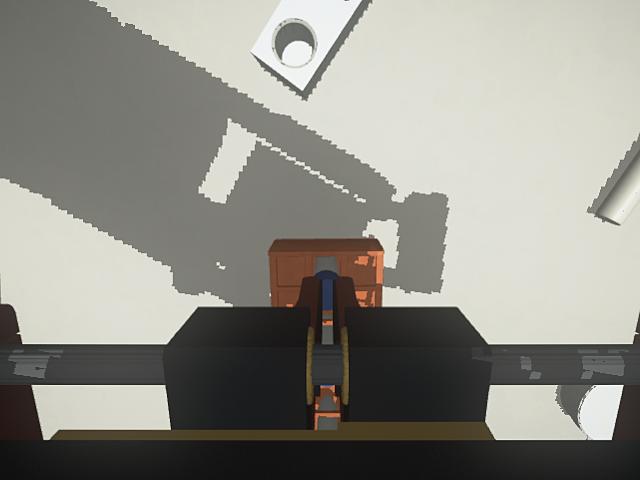

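View pics/s3.png

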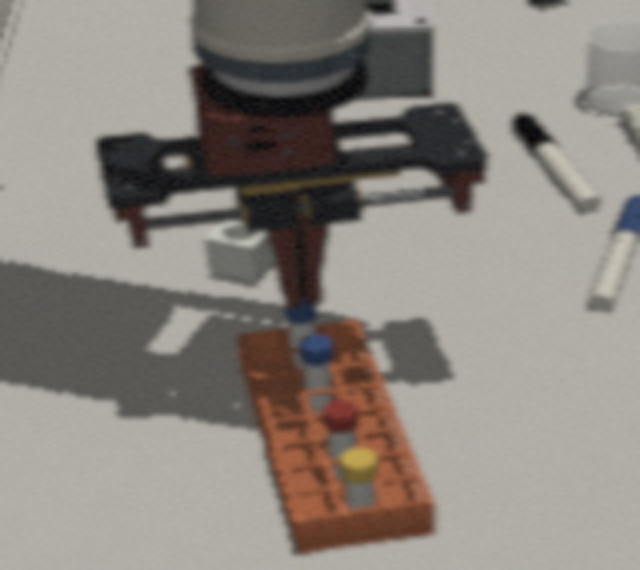

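```bash
python3 - <<'E'
from h import *
f=grab_frame('wrist');st=sensors.state()
p=np.array(st['position']);print(p, 'tcp px',proj(f,p).round(1), 'cap top px',proj(f,[.4962,-.1734,.067]), 'caplow',proj(f,[.4962,-.1734,.053]),'grasp',proj(f,p+[0,0,.019]))
cv2.imwrite('pics/w4.png',cv2.resize(f['color'][220:350,240:420],None,fx=4,fy=4,interpolation=cv2.INTER_CUBIC))
o,D=ray(f,[(u,v) for v in range(250,345,8) for u in(300,312,320,327,334,345,355)])
uv=[(u,v) for v in range(250,345,8) for u in(300,312,320,327,334,345,355)]
for i,(u,v) in enumerate(uv):
    P=o+D[i]*f['depth'][v,u]; print((u,v),P.round(3),end='\n' if i%7==6 else ' ')
E
```

```text
[ 0.49629758 -0.17370663  0.0414582 ] tcp px [[326.  276.9]] cap top px [[325.88739112 293.69757108]] caplow [[325.89259096 283.63769079]] grasp [[325.97990982 289.42305908]]
(300, 250) [ 0.48  -0.164  0.03 ] (312, 250) [ 0.486 -0.163  0.032] (320, 250) [ 0.491 -0.162  0.032] (327, 250) [ 0.495 -0.161  0.032] (334, 250) [ 0.499 -0.16   0.032] (345, 250) [ 0.505 -0.16   0.03 ] (355, 250) [ 0.51  -0.159  0.032]
(300, 258) [ 0.48  -0.177  0.002] (312, 258) [ 0.487 -0.167  0.031] (320, 258) [ 0.492 -0.169  0.022] (327, 258) [ 0.496 -0.167  0.027] (334, 258) [ 0.5   -0.168  0.02 ] (345, 258) [ 0.505 -0.164  0.033] (355, 258) [ 0.515 -0.171  0.004]
(300, 266) [ 0.481 -0.182  0.004] (312, 266) [ 0.488 -0.172  0.033] (320, 266) [ 0.492 -0.169  0.04 ] (327, 266) [ 0.485 -0.109  0.235] (334, 266) [ 0.5   -0.168  0.038] (345, 266) [ 0.506 -0.168  0.033] (355, 266) [ 0.516 -0.176  0.004]
(300, 274) [ 0.482 -0.188  0.003] (312, 274) [ 0.489 -0.176  0.033] (320, 274) [ 0.492 -0.167  0.059] (327, 274) [ 0.495 -0.165  0.061] (334, 274) [ 0.499 -0.166  0.058] (345, 274) [ 0.507 -0.173  0.033] (355, 2
[... 1230 characters left out ...]
0.486 -0.142  0.166] (312, 322) [ 0.488 -0.141  0.167] (320, 322) [ 0.492 -0.163  0.12 ] (327, 322) [ 0.502 -0.204  0.033] (334, 322) [ 0.497 -0.162  0.121] (345, 322) [ 0.494 -0.14   0.166] (355, 322) [ 0.496 -0.14   0.167]
(300, 330) [ 0.486 -0.142  0.17 ] (312, 330) [ 0.488 -0.141  0.17 ] (320, 330) [ 0.49  -0.143  0.166] (327, 330) [ 0.503 -0.209  0.033] (334, 330) [ 0.492 -0.142  0.167] (345, 330) [ 0.494 -0.14   0.17 ] (355, 330) [ 0.496 -0.14   0.17 ]
(300, 338) [ 0.486 -0.141  0.173] (312, 338) [ 0.488 -0.141  0.173] (320, 338) [ 0.49  -0.143  0.17 ] (327, 338) [ 0.503 -0.208  0.044] (334, 338) [ 0.492 -0.142  0.17 ] (345, 338) [ 0.494 -0.141  0.172] (355, 338) [ 0.496 -0.14   0.174]
```

View pics/w4.png

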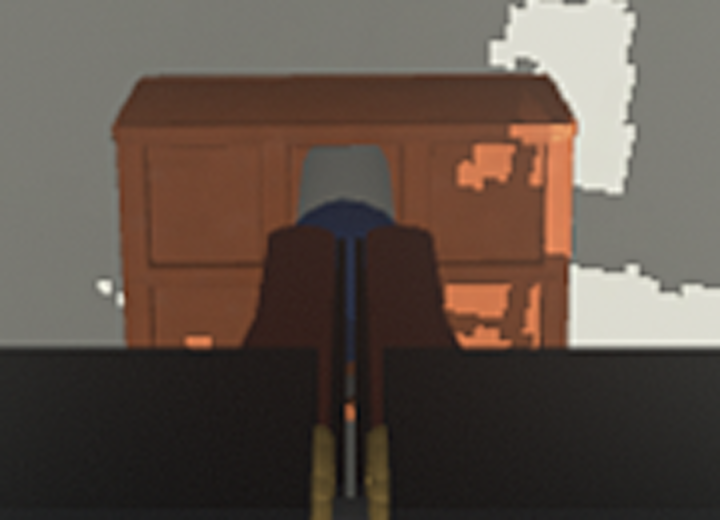

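The fingers are shut just above the cap. Depth puts their lower ends at z≈0.075–0.08, while the reported TCP z is 0.041. I'll check the tip height against the side camera.

```bash
python3 - <<'E'
from h import *
s=grab_frame('side')
cv2.imwrite('pics/s4.png',cv2.resize(s['color'][235:300,250:310],None,fx=10,fy=9,interpolation=cv2.INTER_CUBIC))
for z in(.0415,.055,.067,.075,.08): print(z,proj(s,[.4963,-.1837,z]).round(1))
f=grab_frame('wrist')
o,D=ray(f,[(320,v) for v in range(268,286)]+[(336,v) for v in range(268,286)])
uv=[(320,v) for v in range(268,286)]+[(336,v) for v in range(268,286)]
for i,(u,v) in enumerate(uv): print((u,v),(o+D[i]*f['depth'][v,u]).round(4),f['color'][v,u])
E
```

```text
0.0415 [[275.7 292.6]]
0.055 [[275.5 287.8]]
0.067 [[275.2 283.4]]
0.075 [[275.1 280.5]]
0.08 [[275.  278.6]]
(320, 268) [ 0.4922 -0.1687  0.0435] [85 90 90]
(320, 269) [ 0.4922 -0.1684  0.0461] [86 91 93]
(320, 270) [ 0.4923 -0.1686  0.047 ] [85 89 89]
(320, 271) [ 0.492  -0.1665  0.0552] [64 58 56]
(320, 272) [ 0.4921 -0.1669  0.0556] [54 38 35]
(320, 273) [ 0.4921 -0.1666  0.0581] [57 41 39]
(320, 274) [ 0.4921 -0.1666  0.0597] [57 41 37]
(320, 275) [ 0.4921 -0.1666  0.0611] [59 43 38]
(320, 276) [ 0.4918 -0.1633  0.0724] [49 41 45]
(320, 277) [ 0.4918 -0.1631  0.0743] [34 37 54]
(320, 278) [ 0.4918 -0.163   0.076 ] [29 34 55]
(320, 279) [ 0.4918 -0.1629  0.0778] [30 35 54]
(320, 280) [ 0.4918 -0.1629  0.0792] [31 35 54]
(320, 281) [ 0.4918 -0.163   0.08  ] [30 36 54]
(320, 282) [ 0.4918 -0.1628  0.082 ] [30 35 54]
(320, 283) [ 0.4919 -0.163   0.0826] [30 35 54]
(320, 284) [ 0.4919 -0.1632  0.0834] [31 35 54]
(320, 285) [ 0.4919 -0.1631  0.0847] [30 35 54]
(336, 268) [ 0.501  -0.1687  0.0386] [81 85 83]
(336, 269) [ 0.501  -0.1688  0.04  ] [83 87 86]
(336, 270) [ 0.5009 -0.1686  0.0426] [84 89 87]
(336, 271) [ 0.5009 -0.1688  0.0437] [83 88 88]
(336, 272) [ 0.5008 -0.1687  0.0457] [80 82 81]
(336, 273) [ 0.5   -0.166  0.056] [64 58 57]
(336, 274) [ 0.5001 -0.1663  0.0566] [55 42 39]
(336, 275) [ 0.5    -0.1662  0.0583] [57 39 36]
(336, 276) [ 0.4988 -0.1616  0.074 ] [46 40 48]
(336, 277) [ 0.4988 -0.1618  0.0747] [32 37 55]
(336, 278) [ 0.4988 -0.1618  0.076 ] [31 36 56]
(336, 279) [ 0.4987 -0.1617  0.0778] [34 38 56]
(336, 280) [ 0.4989 -0.1626  0.0765] [30 36 54]
(336, 281) [ 0.4988 -0.1622  0.0791] [33 37 56]
(336, 282) [ 0.4987 -0.1619  0.0813] [31 35 55]
(336, 283) [ 0.4985 -0.1615  0.0836] [31 37 55]
(336, 284) [ 0.4986 -0.1619  0.0836] [31 36 55]
(336, 285) [ 0.4986 -0.1619  0.0851] [30 36 55]
```

View pics/s4.png

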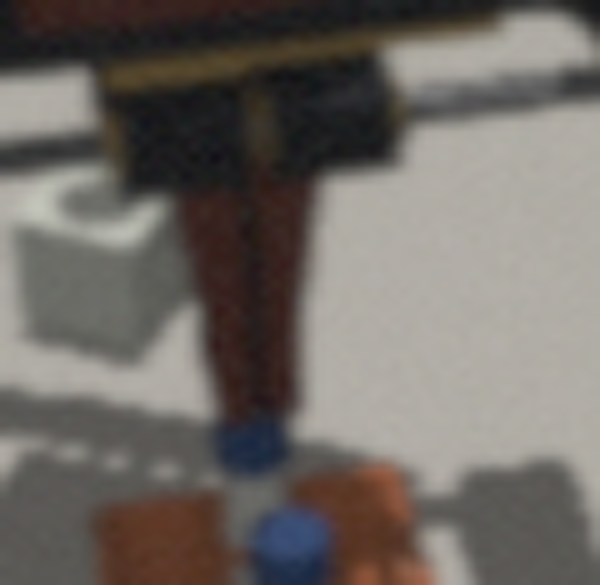

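Both cameras put the true fingertips at z≈0.073, so they sit about 32 mm behind the reported TCP. I'll open partly and measure that offset again with the fingers open.

Call:
send_rows(plan=[0,0,0,0,0,0,0,0,0,0,0,0,0,0,0,0,0,0,0,0,0,0,0,0,0,0,0,0,0,0,0,0,0,0,0])

```text
time: 4.62
position: [0.4963, -0.1737, 0.0415]
tcp_rot: [0.542, -0.54, 0.455, -0.456]
contact_force: [-0.3, -0.1, 0.1]
gripper_width: 0.489
```

```bash
python3 - <<'E'
from h import *
f=grab_frame('wrist');s=grab_frame('side')
cv2.imwrite('pics/w5.png',cv2.resize(f['color'][220:350,240:420],None,fx=4,fy=4,interpolation=cv2.INTER_CUBIC))
cv2.imwrite('pics/s5.png',cv2.resize(s['color'][235:300,250:310],None,fx=10,fy=9,interpolation=cv2.INTER_CUBIC))
for u in (282,290,298,306,344,352,360,368):
    for v in range(265,300):
        o,D=ray(f,[(u,v)]);P=o+D[0]*f['depth'][v,u]
        if P[2]>.05 and P[1]>-.17: print(u,v,P.round(4));break
d((.4962,-.1734,.009),9.9)
E
```

```text
t 4.72 pos [ 0.4963 -0.1737  0.0415] yaw 9.84 tilt 0.2 F [0.4 1.2 0. ] g 0.498
shift [-0.001  0.162 -0.001] roll -0.002 rows 0.8 0.0
```

View pics/w5.png

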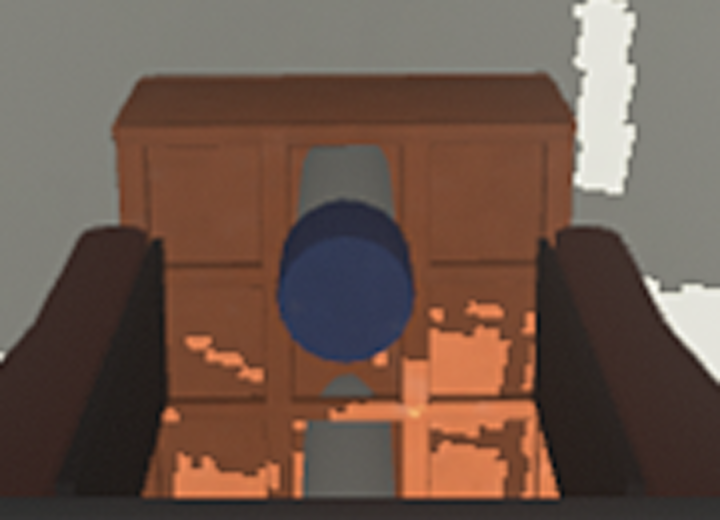

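View pics/s5.png

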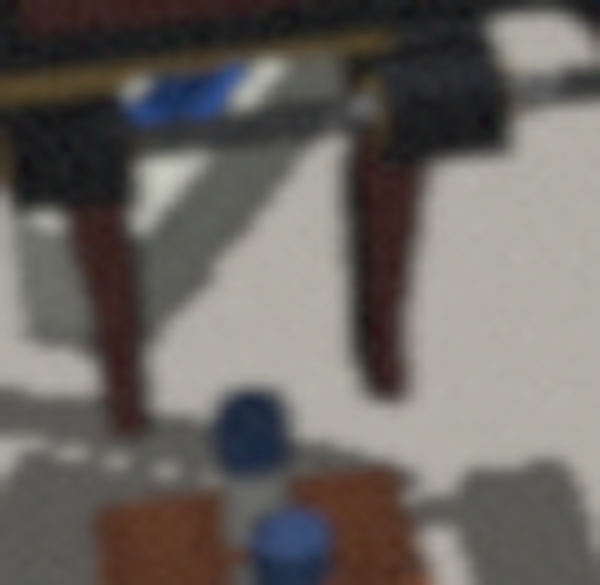

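The open tips sit at the same height and the cap is centred between them. I'll descend 32 mm, watching the force.

Call:
send_rows(plan=[0,0,0.06,0,0,0,0,0.12,0,0,0,0,0.16,0,0,0,0,0.16,0,0,1,0,0.16,0,0,1,0,0.16,0,0,1,0,0.16,0,0,1,0,0.16,0,0,1,0,0.16,0,0,1,0,0.16,0,0,1,0,0.16,0,0,1,0,0.16,0,0])

```text
time: 5.72
position: [0.4967, -0.1738, 0.0098]
tcp_rot: [0.542, -0.54, 0.455, -0.456]
contact_force: [-0.1, -0.2, 2.4]
gripper_width: 0.183
```

```bash
python3 - <<'E'
from h import *
f=grab_frame('wrist')
cv2.imwrite('pics/w6.png',cv2.resize(f['color'][180:350,220:440],None,fx=3.5,fy=3.5,interpolation=cv2.INTER_CUBIC))
d((.4962,-.1734,.11),9.9)
E
```

```text
t 5.77 pos [ 0.4967 -0.1738  0.0098] yaw 9.83 tilt 0.23 F [-0.1  0.5  3.1] g 0.181
shift [-0.003 -0.501 -0.   ] roll -0.002 rows 2.4 0.0
```

View pics/w6.png

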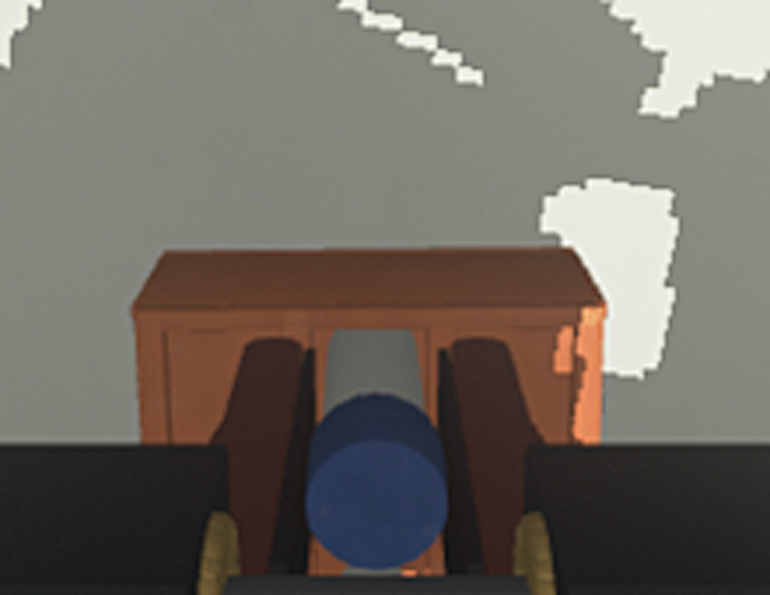

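The opening of 0.18 (16 mm) shows the cap is gripped. Lift and go to a view of the holder.

Call:
send_rows(plan=[1,0,-0.1,0,0,1,0,-0.25,0,0,1,0,-0.4,0,0,1,0,-0.53,0,0,1,0,-0.53,0,0.3,1,0,-0.53,0,0.6,1,0,-0.53,0,0.8,1,0,-0.53,0,0.98,1,0,-0.53,0,0.98])

```text
time: 6.52
position: [0.4962, -0.1738, 0.1158]
tcp_rot: [-0.408, 0.405, -0.578, 0.579]
contact_force: [-0.2, 0.4, -0.1]
gripper_width: 0.18
```

```bash
python3 - <<'E'
from h import *
d((.44,-.105,.125),-25)
f=grab_frame('wrist')
cv2.imwrite('pics/w7.png',f['color'])
E
```

```text
t 6.52 pos [ 0.4962 -0.1738  0.1158] yaw -19.84 tilt 0.23 F [-0.2  0.4 -0.1] g 0.18
shift [-0.229 -0.046 -0.381] roll 0.172 rows 2.1 0.7
```

View pics/w7.png

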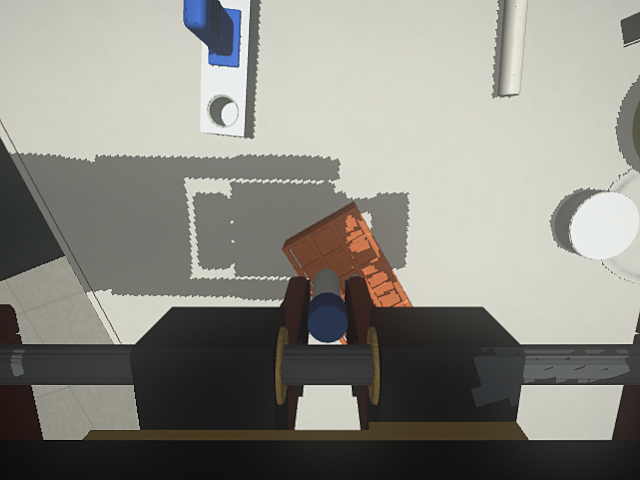

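The tube is held straight, and the holder is ahead with pocket a at (224,111). Next view.

Call:
send_rows(plan=[1,-0.1,-0.05,-0.18,0.17,1,-0.229,-0.05,-0.38,0.17,1,-0.229,-0.05,-0.38,0.17,1,-0.229,-0.05,-0.38,0.17,1,-0.229,-0.05,-0.38,0.17])

```text
time: 6.98
position: [0.4405, -0.1054, 0.126]
tcp_rot: [-0.384, 0.381, -0.594, 0.595]
contact_force: [0.3, -0.1, -0.1]
gripper_width: 0.182
```

```bash
python3 - <<'E'
from h import *
import pickle
f=grab_frame('wrist')
cv2.imwrite('pics/w8.png',f['color']);pickle.dump(f,open('w8.pkl','wb'))
d((.455,-.073,.10),-25)
E
```

```text
t 7.03 pos [ 0.4411 -0.1058  0.126 ] yaw -24.51 tilt 0.31 F [ 0.3  0.5 -0.2] g 0.182
shift [-0.178  0.13  -0.005] roll 0.016 rows 1.1 0.1
```

View pics/w8.png

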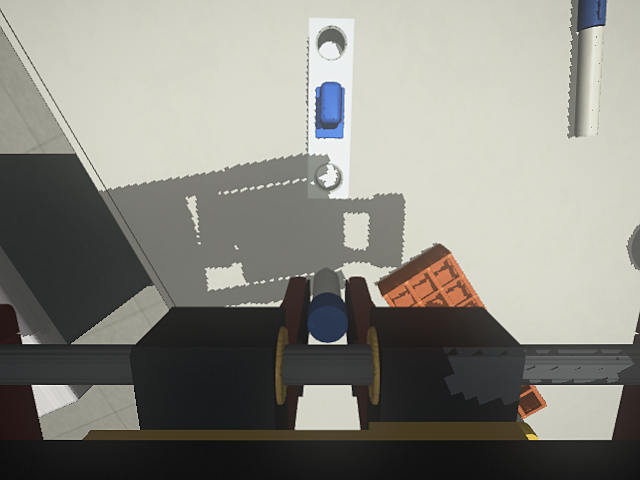

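```bash
cat >> h.py <<'E'
def cloud(f):
    H,W=f['depth'].shape
    uv=np.stack(np.meshgrid(np.arange(W),np.arange(H)),-1).reshape(-1,2)
    o,D=ray(f,uv); return (o+D*f['depth'].reshape(-1,1)).reshape(H,W,3)
def band(f,lo,hi,roi):
    P=cloud(f);m=((P[...,2]>lo)&(P[...,2]<hi)&(f['depth']>0)).astype(np.uint8)*255
    k=np.zeros_like(m);k[roi[1]:roi[3],roi[0]:roi[2]]=255
    return m&k,P
def pockets(f,roi,pk):
    # block top face outline + pocket mouth circles, all cast onto z=.04
    m,P=band(f,.036,.045,roi)
    m=cv2.morphologyEx(m,cv2.MORPH_OPEN,np.ones((3,3)))
    cs,h=cv2.findContours(m,cv2.RETR_CCOMP,cv2.CHAIN_APPROX_NONE)
    big=max(range(len(cs)),key=lambda i:cv2.contourArea(cs[i]))
    print('median z',np.median(P[...,2][m>0]).round(4))
    q=onz(f,cs[big].reshape(-1,2),.04)[:,:2].astype(np.float32)
    r=cv2.minAreaRect(q*1000);print('rect mm',r)
    out=[]
    for i,c in enumerate(cs):
        if h[0][i][3]==big and cv2.contourArea(c)>60:
            e=cv2.fitEllipse(c);p=onz(f,[e[0]],.04)[0];out.append((e[0],p));print('hole',np.round(e[0],1),np.round(e[1],1),p.round(4))
    return r,out
E
python3 - <<'E'
from h import *
import pickle
f=pickle.load(open('w8.pkl','rb'))
pockets(f,(290,0,370,215),None)
E
```

```text
median z 0.0399
rect mm ((481.5146484375, -22.141857147216797), (119.46424865722656, 30.008344650268555), 64.36459350585938)
hole [328.3 176.9] [26.3 26.8] [ 0.4622 -0.0622  0.04  ]
hole [330.5 103.8] [26.8 54. ] [ 0.4845 -0.0169  0.04  ]
hole [331.  44.] [28.3 30.7] [0.5005 0.0177 0.04  ]
```

```bash
python3 - <<'E'
from h import *
import pickle
f=pickle.load(open('w8.pkl','rb'));g=cv2.imread('pics/w7.png')
# second view: w2 (empty hand) saw pocket a
B=pickle.load(open('w2.pkl','rb'))
r,o=pockets(B,(280,0,400,100),None)
a=ray(f,(328.3,176.9))
for e,p in o:
    b=ray(B,e);print('tri',tri([(a[0],a[1][0]),(b[0],b[1][0])]).round(4))
d((.462,-.0625,.075),-25.6)
E
```

```text
median z 0.04
rect mm ((471.8947448730469, -43.1722297668457), (75.0745620727539, 30.46636390686035), 64.35222625732422)
hole [317.6  59.2] [25.2 26.7] [ 0.4623 -0.0635  0.04  ]
tri [ 0.4621 -0.0625  0.0352]
t 7.03 pos [ 0.4411 -0.1058  0.126 ] yaw -24.51 tilt 0.31 F [ 0.3  0.5 -0.2] g 0.182
shift [-0.24   0.256  0.004] roll 0.036 rows 1.7 0.2
```

```bash
python3 - <<'E'
from h import *
import pickle
f=pickle.load(open('w8.pkl','rb'))
m,b=blobs(f['color'],(100,80,20),(135,255,255),50,(300,285,355,345));print(b)
cv2.imwrite('pics/w8c.png',cv2.resize(f['color'][260:350,270:390],None,fx=6,fy=6,interpolation=cv2.INTER_CUBIC))
P=cloud(f)
for v in (275,282,290,300,312,320,328): print(v,[P[v,u].round(4).tolist() for u in(316,327,338)])
print(proj(f,[.4411,-.1058,.145]))
E
```

```text
[(array([326.8, 318.1]), [307, 293, 41, 50, 1574])]
275 [[0.4377, -0.099, 0.1352], [0.4439, -0.099, 0.1431], [0.4336, -0.1469, -0.0002]]
282 [[0.438, -0.099, 0.1462], [0.4439, -0.099, 0.1533], [0.4477, -0.1035, 0.1461]]
290 [[0.4383, -0.099, 0.1577], [0.4439, -0.0988, 0.1643], [0.4476, -0.1029, 0.1584]]
300 [[0.4398, -0.0968, 0.1759], [0.4445, -0.0973, 0.1797], [0.4481, -0.1002, 0.1768]]
312 [[0.4391, -0.0988, 0.183], [0.4428, -0.101, 0.1822], [0.447, -0.1022, 0.1835]]
320 [[0.438, -0.1013, 0.1845], [0.4417, -0.1034, 0.1838], [0.4455, -0.1056, 0.1828]]
328 [[0.4364, -0.1046, 0.184], [0.44, -0.1071, 0.1823], [0.444, -0.109, 0.1823]]
[[327.57355841 290.48643375]]
```

View pics/w8c.png

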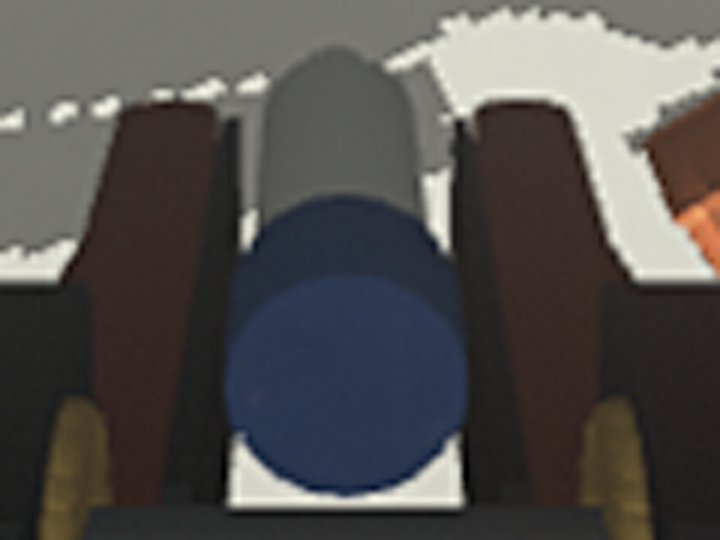

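The held tube lies within 0.5 mm of the TCP axis. Move over pocket a at (0.4621, -0.0625).

Call:
send_rows(plan=[1,-0.12,0.13,0.004,0.036,1,-0.24,0.256,0.004,0.036,1,-0.24,0.256,0.004,0.036,1,-0.24,0.256,0.004,0.036,1,-0.24,0.256,0.004,0.036])

```text
time: 7.45
position: [0.4628, -0.0632, 0.075]
tcp_rot: [-0.379, 0.375, -0.597, 0.599]
contact_force: [-0.4, -0.3, 0.1]
gripper_width: 0.182
```

```bash
python3 - <<'E'
from h import *
f=grab_frame('wrist')
cv2.imwrite('pics/w9.png',cv2.resize(f['color'][180:350,220:440],None,fx=3.5,fy=3.5,interpolation=cv2.INTER_CUBIC))
d((.4621,-.0625,.0155),-25.6)
E
```

```text
t 7.5 pos [ 0.4629 -0.0634  0.0754] yaw -25.59 tilt 0.36 F [ 0.1  0.2 -0.9] g 0.179
shift [-0.001  0.3   -0.007] roll 0.0 rows 1.4 0.0
```

View pics/w9.png

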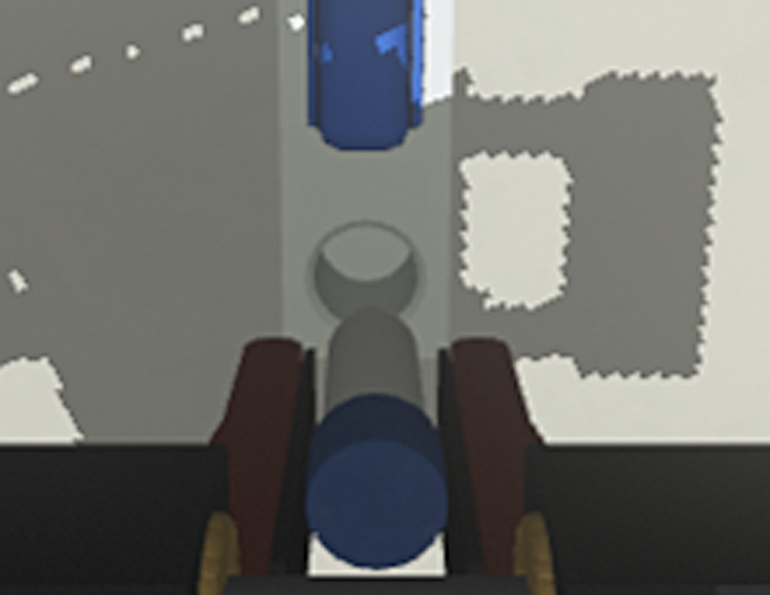

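Call:
send_rows(plan=[1,0,0.04,-0.006,0,1,0,0.1,-0.007,0,1,0,0.15,-0.007,0,1,0,0.2,-0.007,0,1,0,0.25,-0.007,0,1,0,0.28,-0.007,0,1,0,0.3,-0.007,0,1,0,0.3,-0.007,0])

```text
time: 8.17
position: [0.4617, -0.0627, 0.0147]
tcp_rot: [-0.379, 0.375, -0.597, 0.599]
contact_force: [-0.2, 0.1, -0.7]
gripper_width: 0.18
```

```bash
python3 - <<'E'
from h import *
d((.4621,-.0625,.0155),-25.6)
f=grab_frame('wrist')
cv2.imwrite('pics/w10.png',cv2.resize(f['color'][180:350,220:440],None,fx=3.5,fy=3.5,interpolation=cv2.INTER_CUBIC))
E
```

```text
t 8.17 pos [ 0.4617 -0.0627  0.0147] yaw -25.59 tilt 0.31 F [-0.2  0.1 -0.7] g 0.18
shift [-0.002 -0.004  0.001] roll 0.0 rows 0.0 0.0
```

View pics/w10.png

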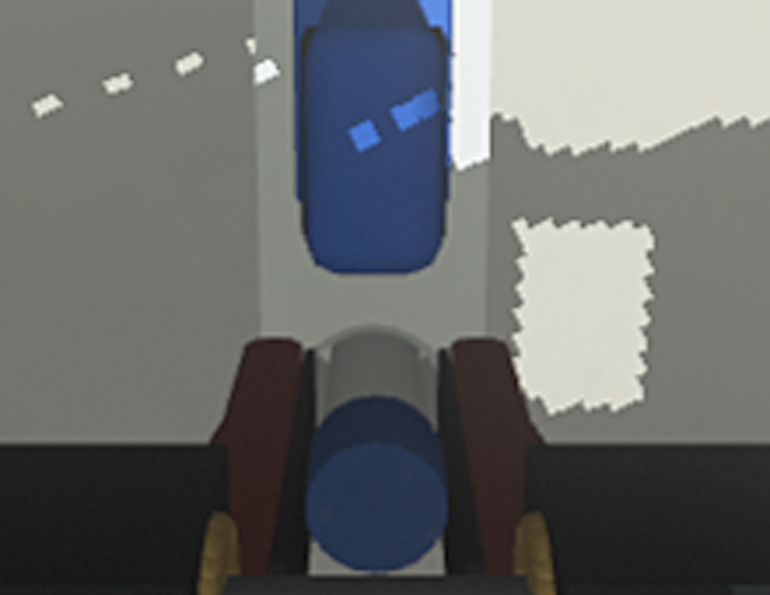

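The tube is inside the pocket with no contact force. Release and lift.

Call:
send_rows(plan=[0.2,0,0,0,0,0.2,0,0,0,0,0.2,0,0,0,0,0.2,0,0,0,0,0.2,0,-0.05,0,0,0.2,0,-0.25,0,0,0.2,0,-0.45,0,0,0.2,0.1,-0.5,0,-0.2,0.2,0.25,-0.5,0.05,-0.5,0.2,0.4,-0.5,0.1,-0.75,0.2,0.5,-0.5,0.2,-0.98,0.2,0.5,-0.5,0.2,-0.98])

```text
time: 9.22
position: [0.4562, -0.1744, 0.1167]
tcp_rot: [0.519, -0.516, 0.479, -0.485]
contact_force: [1.0, 0.3, 0.4]
gripper_width: 0.4
```

```bash
python3 - <<'E'
from h import *
d((.5034,-.2146,.09),9.9)
s=grab_frame('side');f=grab_frame('wrist')
cv2.imwrite('pics/s11.png',cv2.resize(s['color'][180:370,200:360],None,fx=4,fy=3,interpolation=cv2.INTER_CUBIC))
cv2.imwrite('pics/w11.png',f['color'])
E
```

```text
t 9.22 pos [ 0.4562 -0.1744  0.1167] yaw 4.04 tilt 0.58 F [1.  0.3 0.4] g 0.4
shift [0.217 0.136 0.22 ] roll -0.195 rows 1.6 0.8
```

View pics/s11.png

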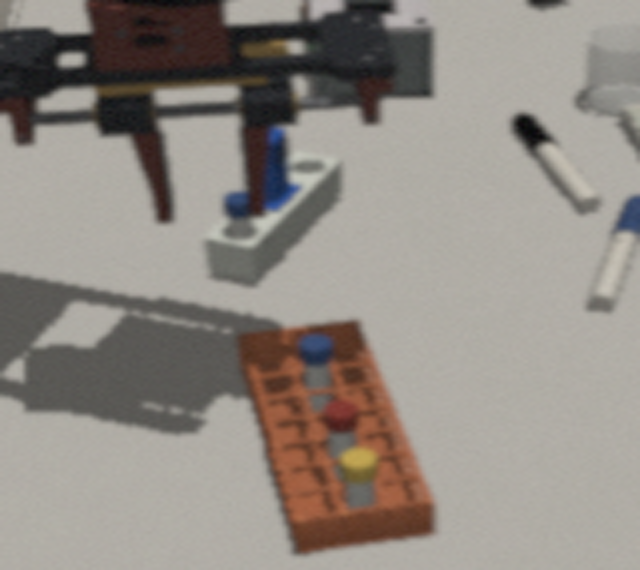

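View pics/w11.png

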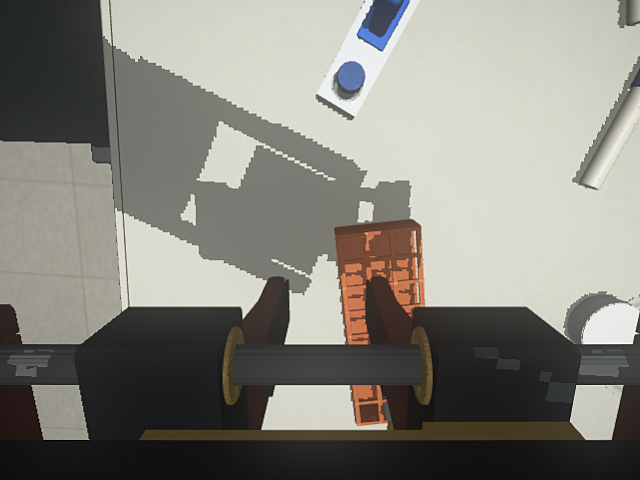

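Tube 1 stands upright in pocket a. Go to blue 2.

Call:
send_rows(plan=[0.1,0.1,0.05,0.1,-0.1,0.1,0.217,0.136,0.22,-0.195,0.1,0.217,0.136,0.22,-0.195,0.1,0.217,0.136,0.22,-0.195,0.1,0.217,0.136,0.22,-0.195,0.1,0.217,0.136,0.22,-0.195])

```text
time: 9.82
position: [0.5003, -0.2107, 0.0893]
tcp_rot: [0.541, -0.538, 0.455, -0.458]
contact_force: [0.4, -0.6, 0.5]
gripper_width: 0.45
```

```bash
python3 - <<'E'
from h import *
d((.5034,-.2146,.0095),9.9)
f=grab_frame('wrist')
cv2.imwrite('pics/w12.png',cv2.resize(f['color'][180:350,220:440],None,fx=3.5,fy=3.5,interpolation=cv2.INTER_CUBIC))
E
```

```text
t 9.82 pos [ 0.5003 -0.2107  0.0893] yaw 9.53 tilt 0.35 F [ 0.4 -0.6  0.5] g 0.45
shift [0.022 0.399 0.01 ] roll -0.012 rows 1.9 0.1
```

View pics/w12.png

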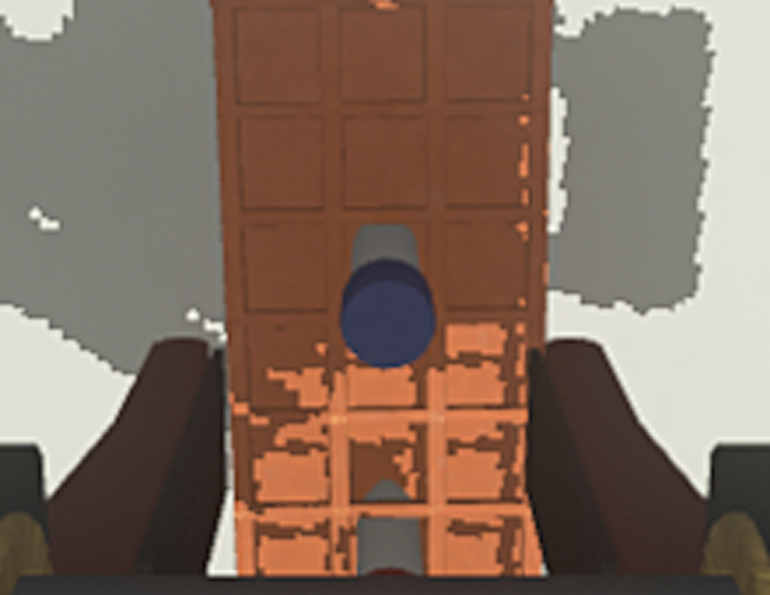

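Call:
send_rows(plan=[0.1,0.022,0.1,0.01,-0.012,0.1,0.022,0.16,0.01,-0.012,0.1,0.022,0.24,0.01,-0.012,0.1,0.022,0.32,0.01,-0.012,0.1,0.022,0.38,0.01,-0.012,0.1,0.022,0.399,0.01,-0.012,0.1,0.022,0.399,0.01,-0.012,1,0.022,0.399,0.01,-0.012,1,0.022,0.399,0.01,-0.012,1,0.022,0.399,0.01,-0.012,1,0.022,0.399,0.01,-0.012,1,0.022,0.399,0.01,-0.012])

```text
time: 10.87
position: [0.5042, -0.215, 0.0103]
tcp_rot: [0.543, -0.54, 0.453, -0.457]
contact_force: [-0.3, 0.0, 1.7]
gripper_width: 0.18
```

Call:
send_rows(plan=[1,0,0,0,0,1,0,0,0,0,1,0,0,0,0])

```text
time: 11.12
position: [0.5042, -0.2151, 0.0104]
tcp_rot: [0.543, -0.54, 0.453, -0.457]
contact_force: [0.3, -0.4, 0.5]
gripper_width: 0.182
```

```bash
python3 - <<'E'
from h import *
d((.5034,-.2146,.12),-20)
f=grab_frame('wrist')
cv2.imwrite('pics/w13.png',cv2.resize(f['color'][180:350,220:440],None,fx=3.5,fy=3.5,interpolation=cv2.INTER_CUBIC))
E
```

```text
t 11.12 pos [ 0.5042 -0.2151  0.0104] yaw 9.9 tilt 0.45 F [ 0.3 -0.4  0.5] g 0.182
shift [-0.002 -0.548  0.   ] roll 0.997 rows 2.6 4.2
```

View pics/w13.png

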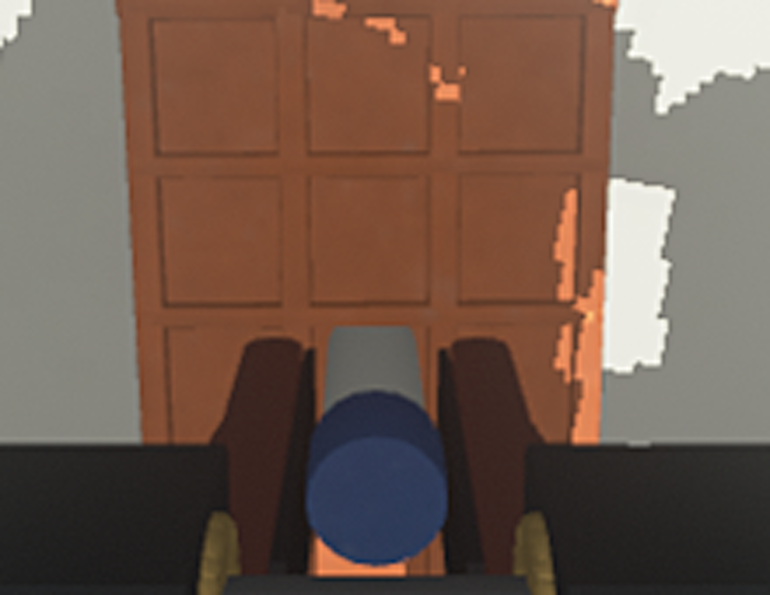

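Gripped. Lift high, turn and go on.

Call:
send_rows(plan=[1,0,-0.1,0,0,1,0,-0.25,0,0,1,0,-0.4,0,0,1,0,-0.6,0,0,1,-0.1,-0.7,-0.03,0.3,1,-0.3,-0.72,-0.1,0.6,1,-0.5,-0.72,-0.2,0.8,1,-0.6,-0.72,-0.3,0.98,1,-0.6,-0.72,-0.3,0.98,1,-0.6,-0.72,-0.3,0.98])

```text
time: 12.0
position: [0.4224, -0.1063, 0.1539]
tcp_rot: [-0.411, 0.407, -0.575, 0.579]
contact_force: [0.3, 0.4, -0.6]
gripper_width: 0.181
```

```bash
python3 - <<'E'
from h import *
d((.453,-.08,.15),-25.6)
E
```

```text
t 12.0 pos [ 0.4224 -0.1063  0.1539] yaw -19.38 tilt 0.44 F [ 0.3  0.4 -0.6] g 0.181
shift [-0.175  0.021  0.101] roll 0.207 rows 1.0 0.9
```

Call:
send_rows(plan=[1,-0.175,0.02,0.1,0.207,1,-0.175,0.02,0.1,0.207,1,-0.175,0.02,0.1,0.207,1,-0.175,0.02,0.1,0.207])

```text
time: 12.33
position: [0.4535, -0.0804, 0.1499]
tcp_rot: [-0.38, 0.376, -0.596, 0.599]
contact_force: [0.7, -0.2, -0.4]
gripper_width: 0.183
```

```bash
python3 - <<'E'
from h import *
import pickle
f=grab_frame('wrist')
cv2.imwrite('pics/w14.png',f['color']);pickle.dump(f,open('w14.pkl','wb'))
d((.5008,.0183,.15),-25.6)
pockets(f,(270,0,390,270),None)
E
```

```text
t 12.38 pos [ 0.4531 -0.0806  0.1499] yaw -25.49 tilt 0.41 F [-0.8 -0.  -0.9] g 0.179
shift [-0.549  0.001  0.003] roll 0.004 rows 2.6 0.0
median z 0.0399
rect mm ((481.51190185546875, -22.165611267089844), (118.5503158569336, 29.985252380371094), 64.36692810058594)
hole [325.4 153.1] [23.7 41.8] [ 0.4816 -0.0217  0.04  ]
hole [325.7  92.4] [25.6 27.1] [0.501  0.0184 0.04  ]
```

View pics/w14.png

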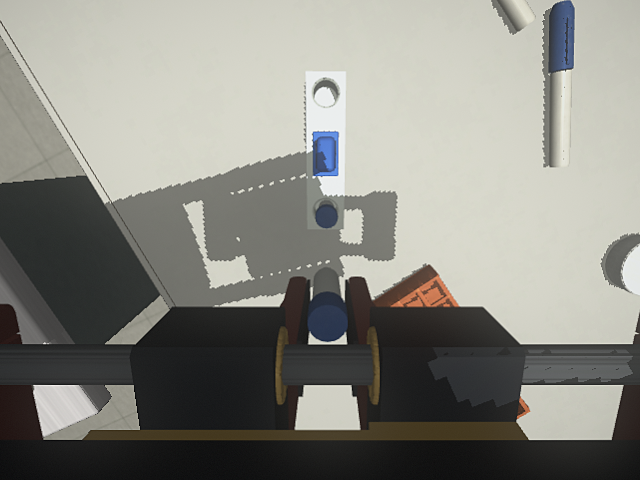

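The holder hasn't moved, and pocket b at (0.501, 0.0184) is clear. Move over it.

Call:
send_rows(plan=[1,-0.15,0,0.003,0.004,1,-0.35,0,0.003,0.004,1,-0.549,0,0.003,0.004,1,-0.549,0,0.003,0.004,1,-0.549,0.2,0.003,0.004,1,-0.549,0.38,0.003,0.004,1,-0.549,0.38,0.003,0.004,1,-0.549,0.38,0.003,0.004])

```text
time: 13.05
position: [0.4994, 0.0174, 0.0729]
tcp_rot: [-0.377, 0.376, -0.598, 0.599]
contact_force: [0.2, 0.2, -0.5]
gripper_width: 0.183
```

```bash
python3 - <<'E'
from h import *
d((.501,.0184,.016),-25.6)
f=grab_frame('wrist')
cv2.imwrite('pics/w15.png',cv2.resize(f['color'][180:350,220:440],None,fx=3.5,fy=3.5,interpolation=cv2.INTER_CUBIC))
E
```

```text
t 13.05 pos [0.4994 0.0174 0.0729] yaw -25.62 tilt 0.12 F [ 0.2  0.2 -0.5] g 0.183
shift [-0.008  0.285  0.004] roll -0.001 rows 1.4 0.0
```

View pics/w15.png

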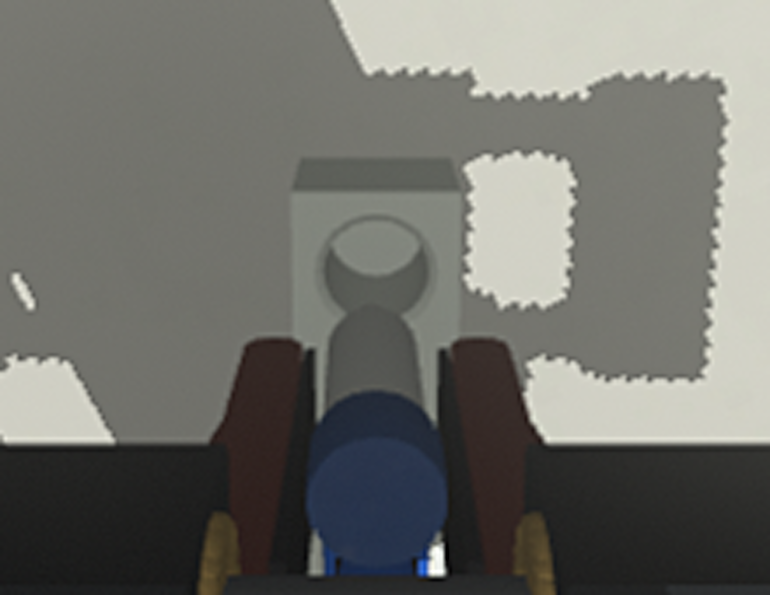

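Call:
send_rows(plan=[1,-0.006,0.04,0.003,0,1,-0.008,0.1,0.004,0,1,-0.008,0.15,0.004,0,1,-0.008,0.2,0.004,0,1,-0.008,0.25,0.004,0,1,-0.008,0.285,0.004,0,1,-0.008,0.285,0.004,0,1,-0.008,0.285,0.004,0])

```text
time: 13.77
position: [0.5026, 0.0184, 0.0174]
tcp_rot: [-0.378, 0.375, -0.597, 0.6]
contact_force: [-0.4, -0.2, 0.3]
gripper_width: 0.186
```

```bash
python3 - <<'E'
from h import *
d((.501,.0184,.016),-25.6)
d((.4815,-.0221,.09),-25.6)
f=grab_frame('wrist')
cv2.imwrite('pics/w16.png',cv2.resize(f['color'][180:350,220:440],None,fx=3.5,fy=3.5,interpolation=cv2.INTER_CUBIC))
E
```

```text
t 13.77 pos [0.5026 0.0184 0.0174] yaw -25.64 tilt 0.3 F [-0.4 -0.2  0.3] g 0.186
shift [ 0.003  0.007 -0.007] roll -0.001 rows 0.1 0.0
t 13.77 pos [0.5026 0.0184 0.0174] yaw -25.64 tilt 0.3 F [-0.4 -0.2  0.3] g 0.186
shift [ 0.228 -0.364 -0.006] roll -0.001 rows 2.1 0.0
```

View pics/w16.png

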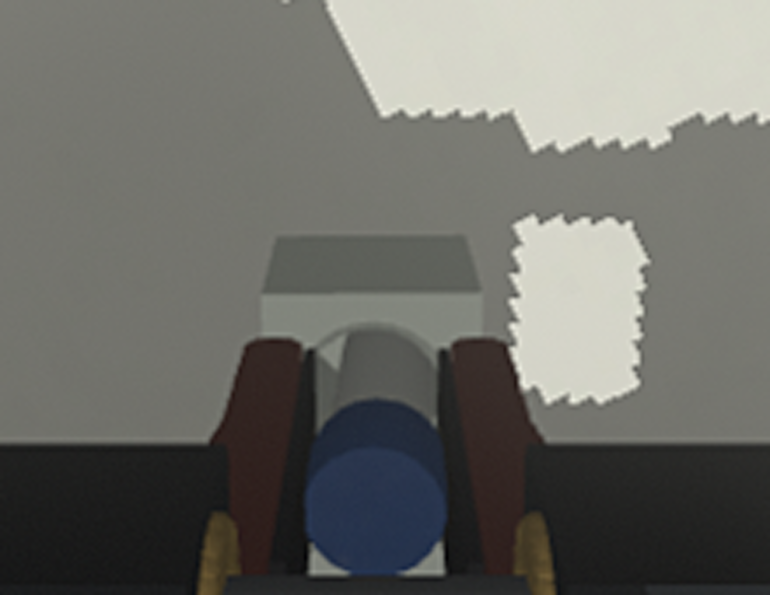

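It's in, but 1.5 mm off centre and about 2 mm high. Nudge, release and rise.

Call:
send_rows(plan=[1,0.003,0.005,-0.006,0,1,0.003,0.007,-0.006,0,1,0.003,0.007,-0.006,0,-0.1,0.003,0.007,-0.006,0,-0.1,0.003,0.007,-0.006,0,-0.1,0.003,0.007,-0.006,0,-0.1,0.003,0.007,-0.006,0,-0.1,0.003,-0.1,-0.006,0,-0.1,0.003,-0.25,-0.006,0,-0.1,0.003,-0.4,-0.006,0,-0.1,0.003,-0.42,-0.006,0])

```text
time: 14.73
position: [0.5039, 0.0185, 0.1058]
tcp_rot: [-0.38, 0.373, -0.596, 0.601]
contact_force: [1.0, -0.1, 0.7]
gripper_width: 0.547
```

```bash
python3 - <<'E'
from h import *
d((.44,-.108,.1),-25.6)
s=grab_frame('side')
cv2.imwrite('pics/s17.png',cv2.resize(s['color'][180:370,200:360],None,fx=4,fy=3,interpolation=cv2.INTER_CUBIC))
E
```

```text
t 14.73 pos [0.5039 0.0185 0.1058] yaw -25.64 tilt 0.72 F [ 1.  -0.1  0.7] g 0.547
shift [ 0.709  0.025 -0.015] roll -0.001 rows 3.4 0.0
```

View pics/s17.png

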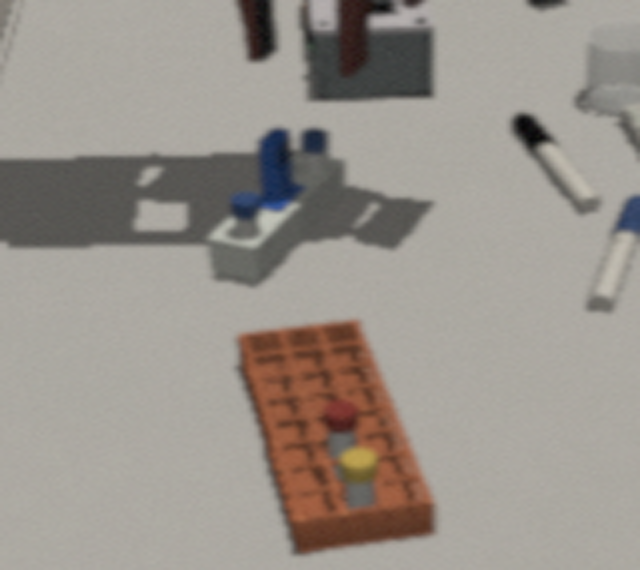

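Both blue tubes are seated, and red and yellow are still in the rack. Now I'll measure the reader with the empty hand.

```bash
python3 - <<'E'
from h import *
d((.54,.15,.21),1.5)
E
```

```text
t 14.78 pos [0.5035 0.0185 0.1047] yaw -25.64 tilt 0.68 F [0.4 0.4 1.1] g 0.549
shift [-0.674 -0.525 -0.114] roll -0.905 rows 4.1 3.8
```

Call:
send_rows(plan=[-0.1,-0.15,-0.2,-0.02,-0.2,-0.1,-0.35,-0.4,-0.05,-0.45,-0.1,-0.5,-0.525,-0.1,-0.7,-0.1,-0.674,-0.525,-0.114,-0.905,-0.1,-0.674,-0.525,-0.114,-0.905,-0.1,-0.674,-0.525,-0.114,-0.905,-0.1,-0.674,-0.525,-0.114,-0.905])

```text
time: 15.37
position: [0.5391, 0.15, 0.2085]
tcp_rot: [0.509, -0.505, 0.49, -0.496]
contact_force: [-0.1, 0.2, -0.7]
gripper_width: 0.549
```

```bash
python3 - <<'E'
from h import *
import pickle
f=grab_frame('wrist')
cv2.imwrite('pics/w18.png',f['color']);pickle.dump(f,open('w18.pkl','wb'))
d((.54,.18,.19),1.5)
E
```

```text
t 15.42 pos [0.5386 0.1492 0.2082] yaw 1.47 tilt 0.51 F [-0.4  0.6 -0.9] g 0.55
shift [-0.154  0.091  0.01 ] roll -0.001 rows 0.9 0.0
```

View pics/w18.png

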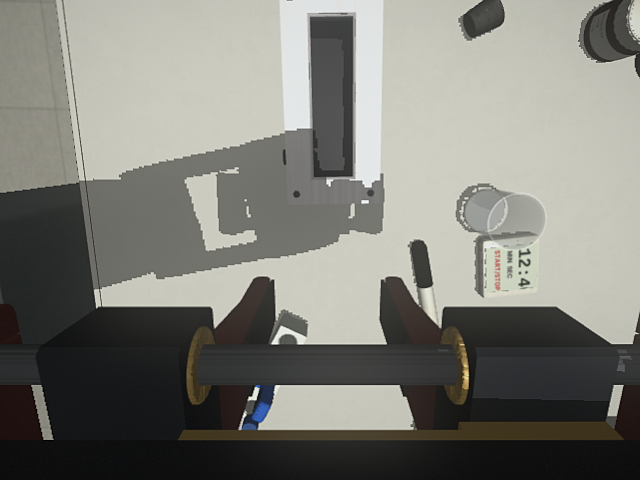

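The slot is fully in view (columns 309–355, rows 13–178). One more view follows.

Call:
send_rows(plan=[-0.1,-0.154,0.091,0.01,0,-0.1,-0.154,0.091,0.01,0,-0.1,-0.154,0.091,0.01,0,-0.1,-0.154,0.091,0.01,0])

```text
time: 15.75
position: [0.5392, 0.1786, 0.1889]
tcp_rot: [0.507, -0.505, 0.491, -0.496]
contact_force: [-0.2, 0.0, 0.2]
gripper_width: 0.547
```

```bash
cat >> h.py <<'E'
def slot(f,roi,z=.075):
    m,P=band(f,z-.005,z+.005,roi)
    m=cv2.morphologyEx(m,cv2.MORPH_CLOSE,np.ones((3,3)))
    print('med z',np.median(P[...,2][m>0]).round(4))
    cs,h=cv2.findContours(m,cv2.RETR_CCOMP,cv2.CHAIN_APPROX_NONE)
    hs=[c for i,c in enumerate(cs) if h[0][i][3]>=0]
    c=max(hs,key=cv2.contourArea)
    q=onz(f,c.reshape(-1,2),z)[:,:2].astype(np.float32)
    r=cv2.minAreaRect(q*1000);print('slot rect',np.round(r[0],2),np.round(r[1],2),round(r[2],2));
    return c,r
E
python3 - <<'E'
from h import *
import pickle
f=grab_frame('wrist')
cv2.imwrite('pics/w19.png',f['color']);pickle.dump(f,open('w19.pkl','wb'))
d((.54,.18,.19),1.5)
A=pickle.load(open('w18.pkl','rb'))
cor=[]
for q,roi in((A,(270,0,390,210)),(f,(250,0,410,300))):
    c,r=slot(q,roi); cor.append(cv2.boxPoints(cv2.minAreaRect(c)));print(cor[-1].round(1).tolist())
E
```

```text
t 15.8 pos [0.5396 0.1786 0.1895] yaw 1.39 tilt 0.45 F [0.6 0.  0.3] g 0.551
shift [-0.007 -0.003  0.002] roll -0.004 rows 0.0 0.0
med z 0.0748
slot rect [542.15 255.81] [ 34.46 122.82] 2.43
[[309.0, 177.0], [309.0, 17.0], [353.0, 17.0], [353.0, 177.0]]
med z 0.0748
slot rect [542.32 256.44] [ 34.78 122.93] 2.36
[[308.0, 213.0], [308.0, 49.0], [354.0, 49.0], [354.0, 213.0]]
```

View pics/w19.png

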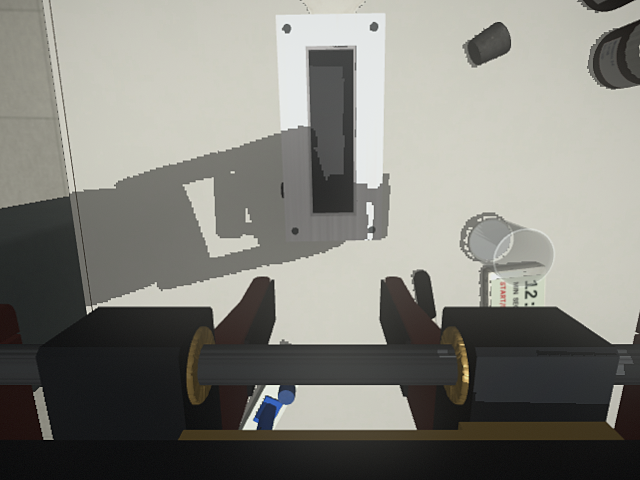

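```bash
python3 - <<'E'
from h import *
import pickle
for n,roi in(('w18',(270,0,390,210)),('w19',(250,0,410,260))):
    f=pickle.load(open(n+'.pkl','rb'))
    c,r=slot(f,roi)
    q=onz(f,c.reshape(-1,2),.075)[:,:2]*1000
    y=q[:,1]-r[0][1]; x=q[:,0]-r[0][0]+np.tan(np.radians(2.4))*y
    yy=q[:,1]; L=[];
    for nm,mk in(('lo x',(x<-10)&(abs(y)<52)),('hi x',(x>10)&(abs(y)<52))):
        k=np.polyfit(q[mk,1],q[mk,0],1);L.append(k);print(nm,'yaw',np.degrees(-np.arctan(k[0])).round(2),'x at y=256:',np.polyval(k,256).round(2))
    for nm,mk in(('lo y',(y<-40)&(abs(x)<12)),('hi y',(y>40)&(abs(x)<12))):
        k=np.polyfit(q[mk,0],q[mk,1],1);print(nm,'yaw',np.degrees(np.arctan(k[0])).round(2),'y at x=542:',np.polyval(k,542).round(2))
    if n=='w19':
        m,P=band(f,.07,.08,roi);m=cv2.morphologyEx(m,cv2.MORPH_CLOSE,np.ones((5,5)))
        cs,_=cv2.findContours(m,cv2.RETR_EXTERNAL,cv2.CHAIN_APPROX_NONE);cc=max(cs,key=cv2.contourArea)
        Q=(onz(f,cc.reshape(-1,2),.075)[:,:2]*1000).astype(np.float32);print('lid',cv2.minAreaRect(Q))
    sc=[]
    for i,uv in enumerate([(288,28),(374,27),(295,231),(372,230)] if n=='w19' else [(296,194),(370,193)]):
        g=cv2.cvtColor(f['color'],cv2.COLOR_BGR2GRAY)[uv[1]-7:uv[1]+8,uv[0]-7:uv[0]+8].astype(float)
        w=np.clip(g.max()*.55-g,0,None);V,U=np.mgrid[-7:8,-7:8];p=(uv[0]+(w*U).sum()/w.sum(),uv[1]+(w*V).sum()/w.sum());sc.append(onz(f,[p],.075)[0]);print('screw',np.round(p,1),(sc[-1]*1000).round(1))
    if n=='w19': print('screw mean',np.mean(sc,0))
E
```

```text
med z 0.0748
slot rect [542.15 255.81] [ 34.46 122.82] 2.43
lo x yaw 2.39 x at y=256: 525.34
hi x yaw 2.43 x at y=256: 559.38
lo y yaw 4.45 y at x=542: 194.65
hi y yaw 1.64 y at x=542: 317.04
screw [296.1 193.9] [513.3 179.2  75. ]
screw [369.9 193. ] [577.2 181.6  75. ]
med z 0.0748
slot rect [542.32 256.44] [ 34.78 122.93] 2.36
lo x yaw 2.4 x at y=256: 525.35
hi x yaw 2.36 x at y=256: 559.74
lo y yaw 3.49 y at x=542: 195.36
hi y yaw 3.04 y at x=542: 317.54
lid ((542.5673217773438, 256.6683654785156), (80.05624389648438, 169.41024780273438), 2.4009335041046143)
screw [286.3  28. ] [506.9 331.2  75. ]
screw [373.5  26.4] [570.9 333.9  75. ]
screw [294.7 230.7] [513.4 179.3  75. ]
screw [372.2 229.8] [578.  181.5  75. ]
screw mean [0.54231714 0.25648583 0.075     ]
```

The slot centre is (0.5424, 0.2563) with yaw 2.4°; the lid outline, slot edges and screws all agree. Back to the holder handle.

```bash
python3 - <<'E'
from h import *
d((.4815,-.0221,.11),-25.6)
E
```

```text
t 15.8 pos [0.5396 0.1786 0.1895] yaw 1.39 tilt 0.45 F [0.6 0.  0.3] g 0.551
shift [ 0.995  0.398 -0.318] roll 0.9 rows 5.4 3.8
```

Call:
send_rows(plan=[-0.1,0.2,0.05,-0.06,0.2,-0.1,0.4,0.15,-0.12,0.4,-0.1,0.6,0.25,-0.2,0.6,-0.1,0.8,0.35,-0.26,0.8,-0.1,0.94,0.398,-0.3,0.9,-0.1,0.995,0.398,-0.318,0.9,-0.1,0.995,0.398,-0.318,0.9,-0.1,0.995,0.398,-0.318,0.9,-0.1,0.995,0.398,-0.318,0.9])

```text
time: 16.55
position: [0.4824, -0.0221, 0.1107]
tcp_rot: [-0.379, 0.374, -0.596, 0.601]
contact_force: [-0.1, -0.7, 0.0]
gripper_width: 0.548
```

```bash
python3 - <<'E'
from h import *
f=grab_frame('wrist')
cv2.imwrite('pics/w20.png',f['color'])
s=sensors.state();print(rot(s['tcp_rot']).round(4))
d((.4815,-.0221,.037),-25.63)
E
```

```text
[[-0.432   0.0093  0.9018]
 [-0.9019 -0.0025 -0.432 ]
 [-0.0017 -1.      0.0095]]
t 16.6 pos [ 0.4825 -0.0217  0.1107] yaw -25.59 tilt 0.55 F [0.5 0.8 0.2] g 0.549
shift [ 0.005  0.368 -0.007] roll 0.001 rows 1.8 0.0
```

View pics/w20.png

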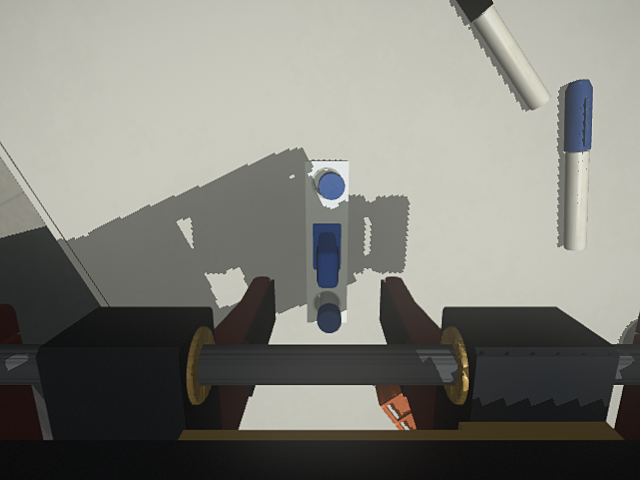

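The handle at (327,260) lies between the fingers and both caps are in their pockets. Descend.

Call:
send_rows(plan=[-0.1,0.005,0.06,-0.007,0.001,-0.1,0.005,0.14,-0.007,0.001,-0.1,0.005,0.22,-0.007,0.001,-0.1,0.005,0.3,-0.007,0.001,-0.1,0.005,0.35,-0.007,0.001,-0.1,0.005,0.368,-0.007,0.001,-0.1,0.005,0.368,-0.007,0.001,-0.1,0.005,0.368,-0.007,0.001,-0.1,0.005,0.368,-0.007,0.001])

```text
time: 17.35
position: [0.4822, -0.022, 0.0378]
tcp_rot: [-0.379, 0.374, -0.596, 0.601]
contact_force: [0.5, 0.5, -0.0]
gripper_width: 0.552
```

```bash
python3 - <<'E'
from h import *
d((.4815,-.0221,.037),-25.63)
f=grab_frame('wrist')
cv2.imwrite('pics/w21.png',f['color'])
m,P=band(f,.036,.045,(250,150,410,345));print(m.sum()//255)
s=grab_frame('side')
cv2.imwrite('pics/s21.png',cv2.resize(s['color'][180:290,220:320],None,fx=6,fy=5,interpolation=cv2.INTER_CUBIC))
E
```

```text
t 17.35 pos [ 0.4822 -0.022   0.0378] yaw -25.6 tilt 0.63 F [ 0.5  0.5 -0. ] g 0.552
shift [ 0.002  0.004 -0.003] roll 0.001 rows 0.0 0.0
6279
```

View pics/w21.png

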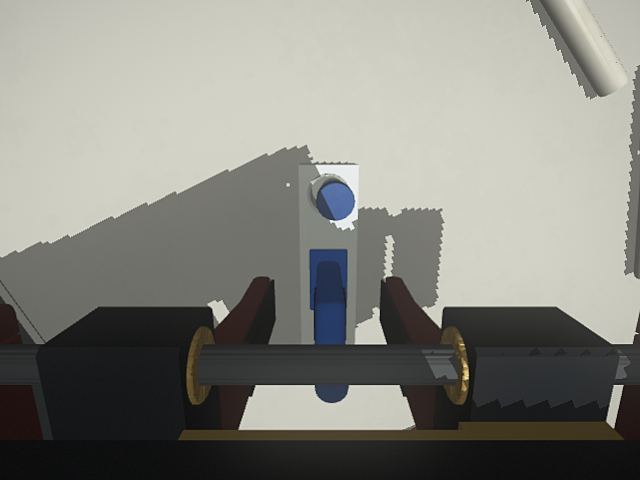

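View pics/s21.png

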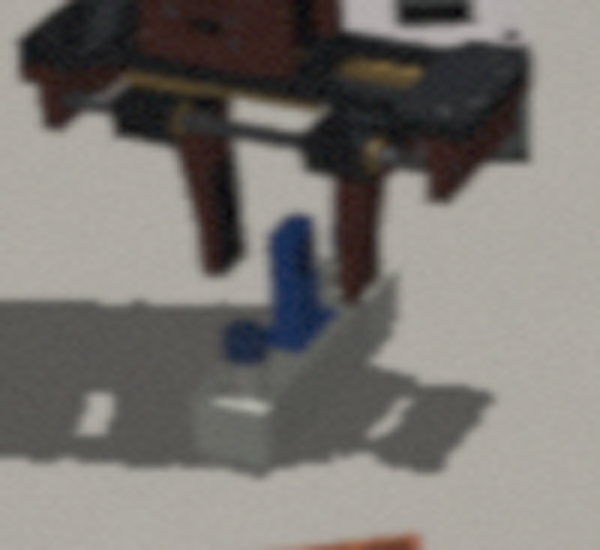

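Call:
send_rows(plan=[1,0.001,0.003,-0.003,0,1,0.001,0.003,-0.003,0,1,0.001,0.003,-0.003,0,1,0.001,0.003,-0.003,0,1,0.001,0.003,-0.003,0,1,0.001,0.003,-0.003,0,1,0.001,0.003,-0.003,0,1,0.001,0.003,-0.003,0,1,0.001,0.003,-0.003,0,1,0.001,0.003,-0.003,0])

```text
time: 18.28
position: [0.4815, -0.0221, 0.0372]
tcp_rot: [-0.379, 0.374, -0.596, 0.601]
contact_force: [0.3, 0.1, -0.5]
gripper_width: 0.134
```

```bash
python3 - <<'E'
from h import *
d((.4815,-.0221,.17),-25.63)
f=grab_frame('wrist')
cv2.imwrite('pics/w22.png',f['color'])
E
```

```text
t 18.28 pos [ 0.4815 -0.0221  0.0372] yaw -25.62 tilt 0.64 F [ 0.3  0.1 -0.5] g 0.134
shift [-0.001 -0.664  0.007] roll 0.0 rows 3.2 0.0
```

View pics/w22.png

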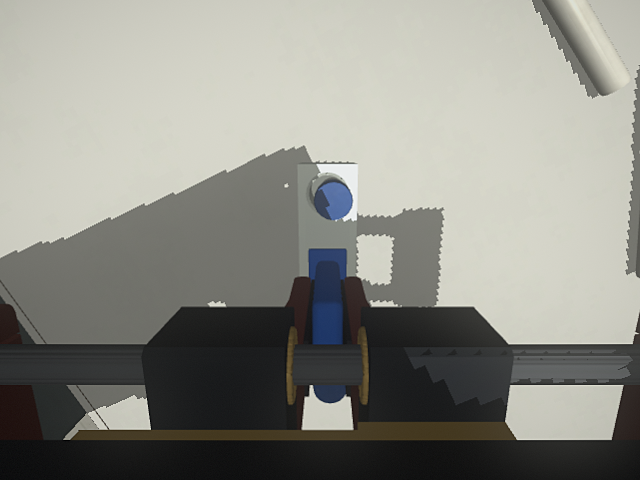

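The handle is gripped (opening 0.134 = 11.8 mm), so underside z = reported z − 0.037. Lift gently.

Call:
send_rows(plan=[1,0,-0.03,0,0,1,0,-0.1,0,0,1,0,-0.2,0,0,1,0,-0.3,0,0,1,0,-0.4,0,0,1,0,-0.5,0,0,1,0,-0.58,0,0,1,0,-0.64,0,0,1,0,-0.664,0,0,1,0,-0.664,0,0])

```text
time: 19.17
position: [0.4806, -0.0217, 0.1711]
tcp_rot: [-0.38, 0.373, -0.595, 0.602]
contact_force: [0.4, 0.3, -1.8]
gripper_width: 0.133
```

```bash
python3 - <<'E'
from h import *
d((.5424,.2563,.17),2.4)
f=grab_frame('wrist');s=grab_frame('side')
cv2.imwrite('pics/w23.png',f['color']);cv2.imwrite('pics/s23.png',cv2.resize(s['color'][130:290,220:340],None,fx=5,fy=3.7,interpolation=cv2.INTER_CUBIC))
E
```

```text
t 19.17 pos [ 0.4806 -0.0217  0.1711] yaw -25.61 tilt 0.75 F [ 0.4  0.3 -1.8] g 0.133
shift [-1.387  0.006 -0.322] roll -0.934 rows 6.8 3.9
```

View pics/w23.png

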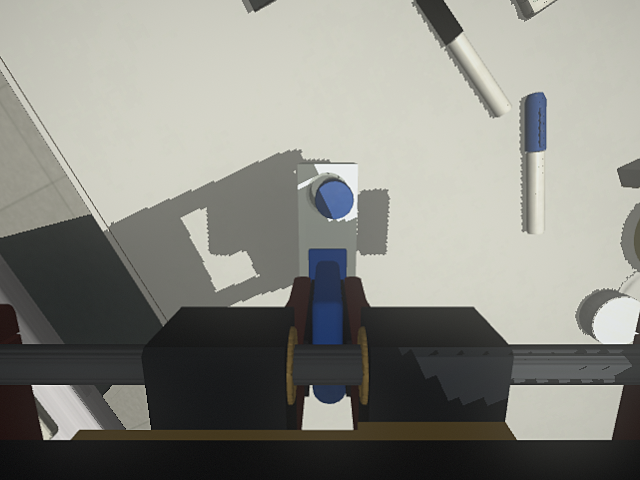

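View pics/s23.png

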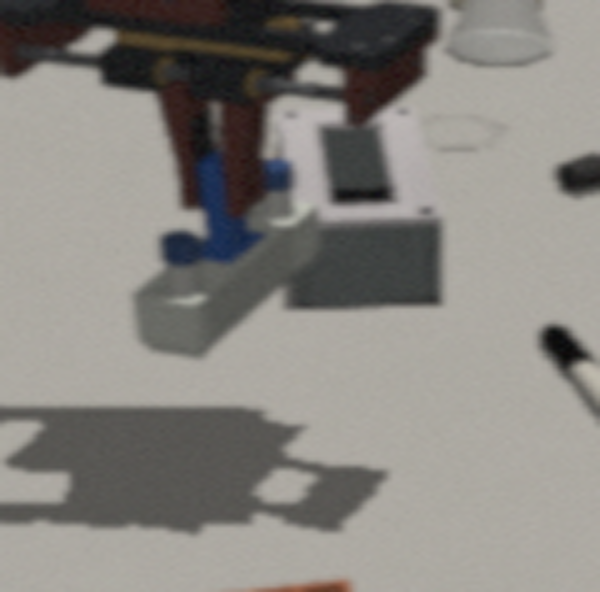

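It holds firmly without swinging. Move towards the reader in two legs.

Call:
send_rows(plan=[1,-0.06,0,-0.015,-0.05,1,-0.16,0,-0.04,-0.12,1,-0.28,0,-0.06,-0.22,1,-0.4,0,-0.09,-0.32,1,-0.52,0,-0.12,-0.42,1,-0.64,0,-0.15,-0.52,1,-0.76,0,-0.18,-0.62,1,-0.86,0,-0.2,-0.7,1,-0.93,0,-0.22,-0.75,1,-0.95,0,-0.22,-0.78,1,-0.95,0,-0.22,-0.78])

```text
time: 20.18
position: [0.5217, 0.1691, 0.1686]
tcp_rot: [-0.492, 0.489, -0.506, 0.512]
contact_force: [1.4, 0.1, -2.5]
gripper_width: 0.136
```

```bash
python3 - <<'E'
from h import *
d((.5424,.2563,.17),2.4)
E
```

```text
t 20.18 pos [0.5217 0.1691 0.1686] yaw -2.12 tilt 0.53 F [ 1.4  0.1 -2.5] g 0.136
shift [-0.439 -0.007  0.087] roll -0.151 rows 2.1 0.6
```

Call:
send_rows(plan=[1,-0.08,0,0.02,-0.05,1,-0.2,0,0.04,-0.1,1,-0.32,0,0.065,-0.15,1,-0.42,0,0.087,-0.15,1,-0.439,0,0.087,-0.15,1,-0.439,0,0.087,-0.15,1,-0.439,0,0.087,-0.15,1,-0.439,0,0.087,-0.15])

```text
time: 20.85
position: [0.5417, 0.2545, 0.1682]
tcp_rot: [0.511, -0.509, 0.487, -0.493]
contact_force: [0.5, -0.8, -1.8]
gripper_width: 0.136
```

```bash
python3 - <<'E'
from h import *
import pickle
f=grab_frame('wrist');s=grab_frame('side');t=grab_frame('top')
cv2.imwrite('pics/w24.png',f['color']);pickle.dump((f,s,t),open('k24.pkl','wb'))
cv2.imwrite('pics/s24.png',cv2.resize(s['color'][110:220,240:340],None,fx=6,fy=5,interpolation=cv2.INTER_CUBIC))
s=sensors.state();print(rot(s['tcp_rot']).round(4))
d((.5424,.2563,.12),2.4)
E
```

```text
[[ 0.0403  0.0085  0.9992]
 [-0.9992 -0.0034  0.0403]
 [ 0.0037 -1.      0.0083]]
t 21.0 pos [0.5422 0.2551 0.1686] yaw 2.31 tilt 0.52 F [ 0.5  0.4 -2.1] g 0.136
shift [-0.007  0.243 -0.001] roll -0.003 rows 1.2 0.0
```

View pics/w24.png

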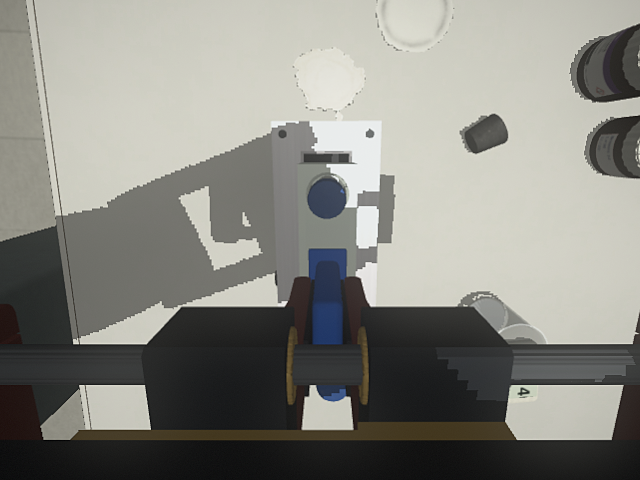

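View pics/s24.png

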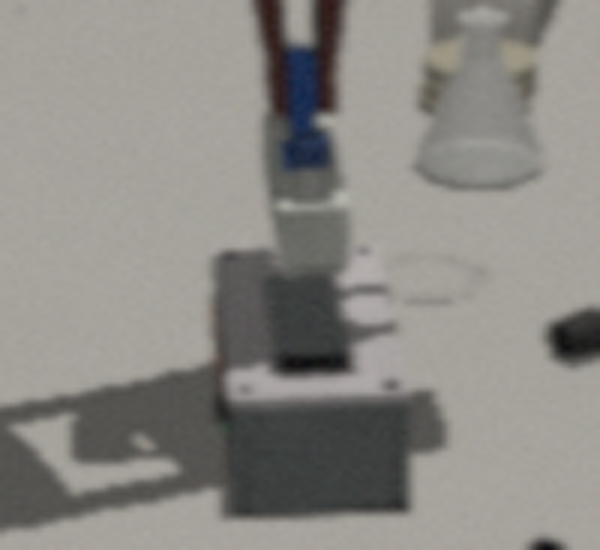

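```bash
cat >> h.py <<'E'
def held(f,z,roi=(270,100,380,300)):
    """visible part of block top at height z: edges in world -> (x centre at front part, yaw, y of front edge)"""
    m,P=band(f,z-.005,z+.005,roi)
    n,l,st,c=cv2.connectedComponentsWithStats(m);i=1+np.argmax(st[1:,4]);m=(l==i)
    p=P[m];k=np.polyfit(p[:,1],p[:,2],1);k2=np.polyfit(p[:,0],p[:,2],1)
    print('top z med',np.median(p[:,2]).round(4),'slope along y/x deg',np.degrees(np.arctan([k[0],k2[0]])).round(2))
    zz=np.median(p[:,2]);Lx,Rx=[],[]
    vs=np.where(m.any(1))[0]
    for v in vs[4:-2]:
        u=np.where(m[v])[0]
        Lx.append(onz(f,[(u[0]-.5,v)],zz)[0]);Rx.append(onz(f,[(u[-1]+.5,v)],zz)[0])
    Lx=np.array(Lx);Rx=np.array(Rx);print('n',len(Lx))
    def rob(A):
        s=np.ones(len(A),bool)
        for _ in range(4):
            q=np.polyfit(A[s,1],A[s,0],1);r=A[:,0]-np.polyval(q,A[:,1]);s=abs(r)<max(.0006,1.5*np.median(abs(r[s])))
        return q,s.sum()
    a,na=rob(Lx);b,nb=rob(Rx)
    ym=Lx[:,1].mean()
    print('yaw L/R',np.degrees(-np.arctan([a[0],b[0]])).round(2),'xL,xR at y',ym.round(4),np.polyval(a,ym).round(4),np.polyval(b,ym).round(4),na,nb)
    us=np.where(m.any(0))[0];us=us[8:-8];F=np.array([onz(f,[(u,np.where(m[:,u])[0][0]-.5)],zz)[0] for u in us])
    print('front edge y med',np.median(F[:,1]).round(4),'at x',np.median(F[:,0]).round(4))
    return m
E
python3 - <<'E'
from h import *
import pickle
f,s,t=pickle.load(open('k24.pkl','rb'))
m=held(f,.1714)
d((.5424,.2563,.12),2.4)
E
```

```text
top z med 0.1708 slope along y/x deg [-2.47  0.76]
n 114
yaw L/R [2.35 2.24] xL,xR at y 0.2836 0.5264 0.5564 109 108
front edge y med 0.3152 at x 0.5401
t 21.0 pos [0.5422 0.2551 0.1686] yaw 2.31 tilt 0.52 F [ 0.5  0.4 -2.1] g 0.136
shift [-0.007  0.243 -0.001] roll -0.003 rows 1.2 0.0
```

Position and yaw agree with the arm's readout. The −2.5° slope along y needs checking, so I'll compare it with the holder on the bench.

```bash
python3 - <<'E'
from h import *
import pickle
f,s,t=pickle.load(open('k24.pkl','rb'))
def pl(f,z,roi,nm,er=5):
    m,P=band(f,z-.007,z+.007,roi)
    m=cv2.erode(m,np.ones((er,er)))
    n,l,st,c=cv2.connectedComponentsWithStats(m);i=1+np.argmax(st[1:,4]);p=P[l==i]
    s=np.ones(len(p),bool)
    for _ in range(5):
        A=np.c_[p[:,:2],np.ones(len(p))];k=np.linalg.lstsq(A[s],p[s,2],rcond=None)[0];r=p[:,2]-A@k;s=abs(r)<.0015
    print(nm,len(p),s.sum(),'deg x,y',np.degrees(np.arctan(k[:2])).round(2),'z@mean',(A.mean(0)@k).round(4),'ymin/max',p[s,1].min().round(3),p[s,1].max().round(3))
pl(f,.1714,(270,100,380,300),'held')
g=pickle.load(open('w14.pkl','rb'));pl(g,.04,(270,60,390,235),'bench')
g=pickle.load(open('w8.pkl','rb'));pl(g,.04,(290,0,370,215),'bench8')
g=pickle.load(open('w19.pkl','rb'));pl(g,.075,(250,0,410,260),'lid')
# row profile along the right strip of held top
P=cloud(f)
for v in range(165,300,10): print(v,P[v,308].round(4),P[v,344].round(4))
E
```

```text
held 3639 3064 deg x,y [ 0.5  -0.47] z@mean 0.1708 ymin/max 0.257 0.315
bench 2603 2307 deg x,y [-0.04 -0.05] z@mean 0.0398 ymin/max -0.071 0.036
bench8 3593 3191 deg x,y [-0.02 -0.05] z@mean 0.0398 ymin/max -0.08 0.036
lid 13004 12384 deg x,y [ 0.01 -0.04] z@mean 0.0748 ymin/max 0.173 0.342
165 [0.5305 0.3136 0.1708] [0.5484 0.3143 0.1694]
175 [0.5306 0.3087 0.1704] [0.5486 0.3094 0.1704]
185 [0.5308 0.3038 0.1701] [0.5501 0.3026 0.1489]
195 [0.5321 0.3025 0.2015] [0.5473 0.3032 0.2027]
205 [0.531  0.2936 0.1699] [0.5475 0.2991 0.2031]
215 [0.5312 0.2886 0.1708] [0.5496 0.2892 0.1702]
225 [0.5314 0.2835 0.1711] [0.5498 0.2842 0.1714]
235 [0.5315 0.2781 0.1709] [0.5502 0.2786 0.1699]
245 [0.5316 0.2728 0.1708] [0.5504 0.2735 0.1711]
255 [0.5318 0.2679 0.1728] [0.5506 0.2686 0.1728]
265 [0.5319 0.2614 0.1695] [0.5508 0.2633 0.1733]
275 [0.5321 0.2562 0.1706] [0.551  0.2581 0.1742]
285 [0.5335 0.266  0.2122] [0.549  0.2651 0.2081]
295 [0.534  0.2654 0.2219] [0.5484 0.2648 0.2189]
```

A robust fit gives a tilt of about 0.5° each way, matching the tool's 0.5° tilt, so the holder hasn't slipped and is upright enough. I'll descend in stages, correcting each time: first to an underside height of about 88 mm.

```bash
python3 - <<'E'
from h import *
d((.5421,.2562,.122),2.4)
E
```

```text
t 21.0 pos [0.5422 0.2551 0.1686] yaw 2.31 tilt 0.52 F [ 0.5  0.4 -2.1] g 0.136
shift [-0.006  0.233 -0.002] roll -0.003 rows 1.1 0.0
```

Call:
send_rows(plan=[1,-0.002,0.03,-0.001,-0.002,1,-0.004,0.08,-0.002,-0.003,1,-0.006,0.14,-0.002,-0.003,1,-0.006,0.19,-0.002,-0.003,1,-0.006,0.225,-0.002,-0.003,1,-0.006,0.233,-0.002,-0.003,1,-0.006,0.233,-0.002,-0.003,1,-0.006,0.233,-0.002,-0.003,1,-0.006,0.233,-0.002,-0.003])

```text
time: 21.75
position: [0.5425, 0.2564, 0.1224]
tcp_rot: [0.512, -0.509, 0.486, -0.492]
contact_force: [0.5, 0.9, -2.7]
gripper_width: 0.136
```

```bash
python3 - <<'E'
from h import *
import pickle
f=grab_frame('wrist');s=grab_frame('side')
cv2.imwrite('pics/w25.png',f['color']);pickle.dump((f,s),open('k25.pkl','wb'))
cv2.imwrite('pics/s25.png',cv2.resize(s['color'][110:220,240:340],None,fx=6,fy=5,interpolation=cv2.INTER_CUBIC))
held(f,.125)
d((.5421,.2562,.095),2.4)
E
```

```text
top z med 0.125 slope along y/x deg [-2.41  0.73]
n 114
yaw L/R [2.41 2.34] xL,xR at y 0.2854 0.5271 0.5571 109 108
front edge y med 0.317 at x 0.5408
t 21.85 pos [0.5425 0.2563 0.1225] yaw 2.4 tilt 0.57 F [-0.1 -0.1 -1.6] g 0.136
shift [ 0.     0.138 -0.003] roll 0.0 rows 0.7 0.0
```

View pics/w25.png

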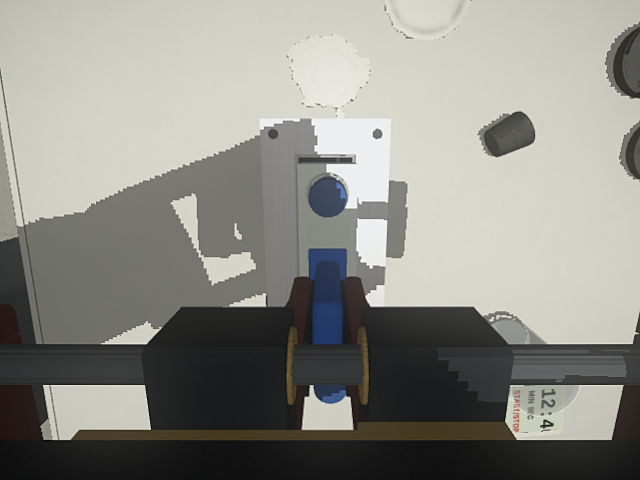

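View pics/s25.png

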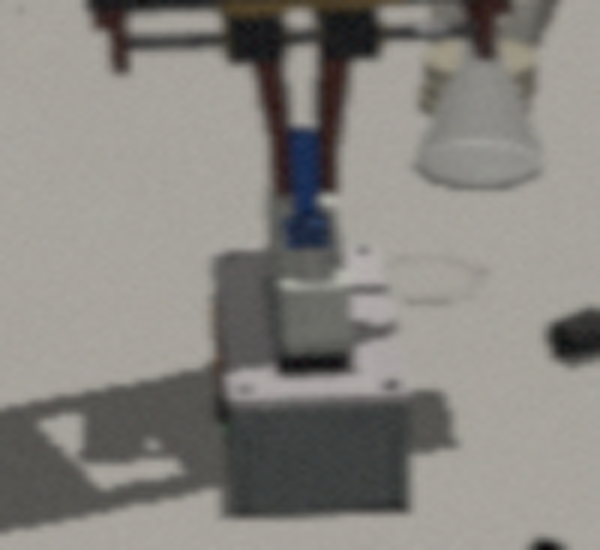

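The block top is about 0.8 mm off in +x and 0.6 mm in +y from the slot centre. I'll correct that while lowering the tapered foot just into the slot.

```bash
python3 - <<'E'
from h import *
import pickle
d((.5417,.2558,.108),2.4)
f,s=pickle.load(open('k25.pkl','rb'))
m,P=band(f,.069,.081,(240,90,410,305))
L=[];Rr=[]
for v in list(range(170,245,3)):
    u=np.where(m[v])[0]
    if len(u)<10: continue
    L.append(onz(f,[(u[0]-.5,v)],.075)[0]);Rr.append(onz(f,[(u[-1]+.5,v)],.075)[0])
L=np.array(L);Rr=np.array(Rr)
for A in(L,Rr):
    k=np.polyfit(A[:,1],A[:,0],1);print(np.degrees(-np.arctan(k[0])).round(2),np.polyval(k,.2563).round(4))
F=np.array([onz(f,[(u,np.where(m[:,u])[0][0]-.5)],.075)[0] for u in range(290,365,5)]);k=np.polyfit(F[:,0],F[:,1],1);print('lid far edge at x=.5388',np.polyval(k,.5388).round(4))
E
```

```text
t 21.85 pos [0.5425 0.2563 0.1225] yaw 2.4 tilt 0.57 F [-0.1 -0.1 -1.6] g 0.136
shift [ 0.002  0.073 -0.005] roll 0.0 rows 0.3 0.0
2.42 0.5024
2.49 0.5826
lid far edge at x=.5388 0.342
```

In the same frame the lid centre is (0.5425, 0.257), so y is already right and only x needs −0.8 mm.

Call:
send_rows(plan=[1,0,0,-0.004,0,1,0,0.02,-0.005,0,1,0,0.045,-0.005,0,1,0,0.073,-0.005,0,1,0,0.073,-0.005,0,1,0,0.073,-0.005,0,1,0,0.073,-0.005,0])

```text
time: 22.43
position: [0.5416, 0.2562, 0.1077]
tcp_rot: [0.512, -0.509, 0.486, -0.492]
contact_force: [1.1, -0.3, -1.8]
gripper_width: 0.132
```

```bash
cat >> h.py <<'E'
def lid(f,roi=(230,60,430,305),rows=range(170,245,3)):
    m,P=band(f,.069,.081,roi)
    L=[];Rr=[]
    for v in rows:
        u=np.where(m[v])[0]
        if len(u)<10: continue
        L.append(onz(f,[(u[0]-.5,v)],.075)[0]);Rr.append(onz(f,[(u[-1]+.5,v)],.075)[0])
    for A in(np.array(L),np.array(Rr)):
        k=np.polyfit(A[:,1],A[:,0],1);print('lid edge yaw',np.degrees(-np.arctan(k[0])).round(2),'x@.2563',np.polyval(k,.2563).round(4))
    F=np.array([onz(f,[(u,np.where(m[:,u])[0][0]-.5)],.075)[0] for u in range(290,365,5)]);k=np.polyfit(F[:,0],F[:,1],1);print('lid far edge at x=.5388',np.polyval(k,.5388).round(4))
E
python3 - <<'E'
from h import *
import pickle
f=grab_frame('wrist')
cv2.imwrite('pics/w26.png',cv2.resize(f['color'][100:310,230:430],None,fx=3.8,fy=2.8,interpolation=cv2.INTER_CUBIC));pickle.dump(f,open('w26.pkl','wb'))
held(f,.1108);lid(f)
d((.5417,.2562,.0722),2.4)
E
```

```text
top z med 0.1104 slope along y/x deg [-2.44  0.89]
n 114
yaw L/R [2.42 2.32] xL,xR at y 0.2853 0.5262 0.5562 109 108
front edge y med 0.3169 at x 0.5399
lid edge yaw 2.28 x@.2563 0.5024
lid edge yaw 2.31 x@.2563 0.5824
lid far edge at x=.5388 0.3418
t 22.48 pos [0.5417 0.2563 0.1079] yaw 2.4 tilt 0.57 F [ 0.2 -0.2 -1.3] g 0.137
shift [-0.     0.178 -0.002] roll 0.0 rows 0.9 0.0
```

View pics/w26.png

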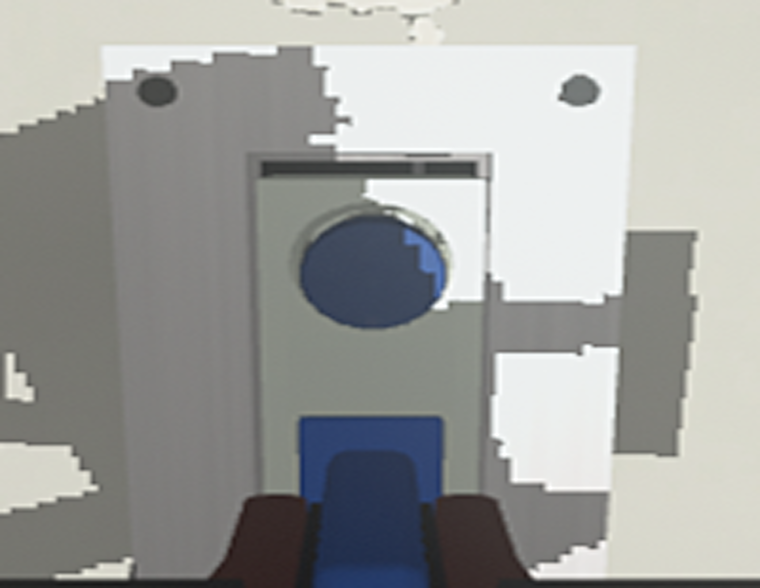

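The holder and lid centres now agree within 0.1 mm in x and y. Lower slowly, keeping x and y.

Call:
send_rows(plan=[1,0,0.02,0,0,1,0,0.04,-0.001,0,1,0,0.06,-0.001,0,1,0,0.08,-0.001,0,1,0,0.1,-0.001,0,1,0,0.1,-0.001,0,1,0,0.1,-0.001,0])

```text
time: 23.07
position: [0.5415, 0.2561, 0.0875]
tcp_rot: [0.512, -0.509, 0.486, -0.492]
contact_force: [-0.2, 0.2, -3.8]
gripper_width: 0.135
```

```bash
python3 - <<'E'
from h import *
import pickle
f=grab_frame('wrist')
held(f,.0906,(285,130,370,300));lid(f)
d((.5417,.2562,.0722),2.4)
E
```

```text
top z med 0.0901 slope along y/x deg [-2.43  0.87]
n 114
yaw L/R [2.42 2.32] xL,xR at y 0.2851 0.5261 0.5561 109 108
front edge y med 0.3167 at x 0.5397
lid edge yaw 2.37 x@.2563 0.5024
lid edge yaw 2.44 x@.2563 0.5825
lid far edge at x=.5388 0.342
t 23.12 pos [0.5417 0.2562 0.0877] yaw 2.4 tilt 0.56 F [-0.7 -0.2 -2.5] g 0.138
shift [-0.     0.078 -0.001] roll 0.0 rows 0.4 0.0
```

No contact. The final 15.3 mm follows: the measured block top is 0.0901 and the measured lid 0.0748.

Call:
send_rows(plan=[1,0,0.02,0,0,1,0,0.04,0,0,1,0,0.06,0,0,1,0,0.077,0,0,1,0,0.077,0,0,1,0,0.077,0,0,1,0,0.077,0,0,1,0,0.077,0,0])

```text
time: 23.78
position: [0.542, 0.2562, 0.0725]
tcp_rot: [0.512, -0.509, 0.486, -0.493]
contact_force: [0.6, -0.6, -2.8]
gripper_width: 0.135
```

```bash
python3 - <<'E'
from h import *
import pickle
f=grab_frame('wrist');s=grab_frame('side')
cv2.imwrite('pics/w28.png',cv2.resize(f['color'][90:310,220:440],None,fx=3.6,fy=2.7,interpolation=cv2.INTER_CUBIC));pickle.dump((f,s),open('k28.pkl','wb'))
cv2.imwrite('pics/s28.png',cv2.resize(s['color'][110:220,240:340],None,fx=6,fy=5,interpolation=cv2.INTER_CUBIC))
d((.5417,.2562,.0722),2.4)
P=cloud(f)
# heights: holder top strip vs lid strips at same rows
for v in (172,215,225,235): print(v,'lidL',np.median(P[v-2:v+3,265:285,2]).round(4),'holdL',np.median(P[v-2:v+3,302:306,2]).round(4),'holdR',np.median(P[v-2:v+3,346:352,2]).round(4),'lidR',np.median(P[v-2:v+3,375:385,2]).round(4))
E
```

```text
t 23.88 pos [0.542  0.2562 0.0725] yaw 2.4 tilt 0.57 F [-0.4  0.9 -1.9] g 0.138
shift [-0.     0.002 -0.001] roll 0.0 rows 0.0 0.0
172 lidL 0.0748 holdL 0.0751 holdR 0.0749 lidR 0.0747
215 lidL 0.075 holdL 0.0749 holdR 0.075 lidR 0.0748
225 lidL 0.0749 holdL 0.0747 holdR 0.0751 lidR 0.0748
235 lidL 0.0747 holdL 0.0752 holdR 0.0754 lidR 0.0749
```

View pics/w28.png

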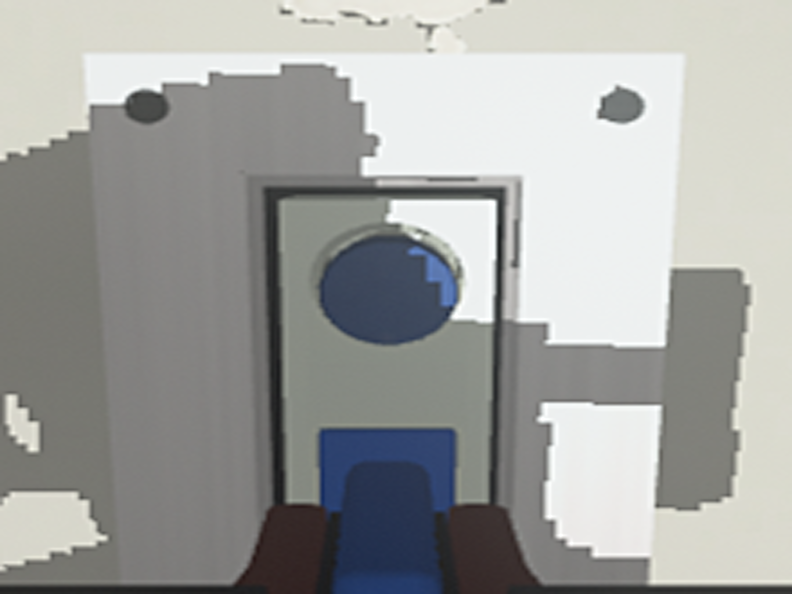

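View pics/s28.png

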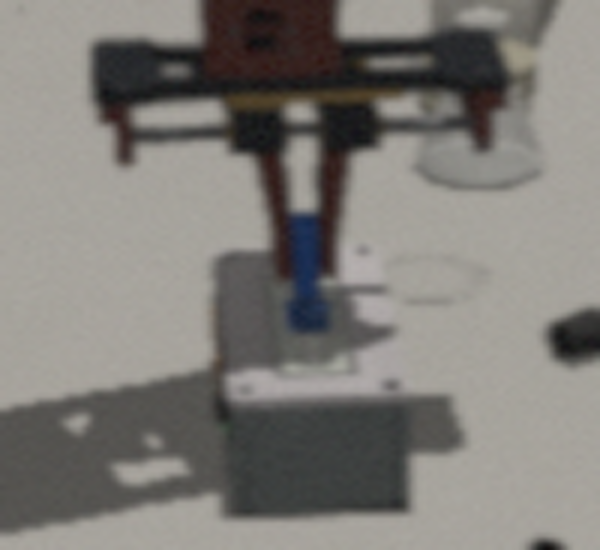

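The block sits in the slot with dark gaps of roughly 2–2.5 mm on the three visible sides, its top level with the lid within about 0.3 mm, and only its own weight on the wrist. I'll hold for a moment to check it is steady, then hand in.

Call:
send_rows(plan=[1,0,0.001,-0.001,0,1,0,0.001,-0.001,0,1,0,0.001,-0.001,0,1,0,0.001,-0.001,0,1,0,0.001,-0.001,0,1,0,0.001,-0.001,0])

```text
time: 24.38
position: [0.5418, 0.2562, 0.0724]
tcp_rot: [0.512, -0.509, 0.486, -0.493]
contact_force: [-0.1, 0.1, -2.5]
gripper_width: 0.138
```

```bash
python3 - <<'E'
from h import *
f=grab_frame('wrist');P=cloud(f);t=grab_frame('side')
cv2.imwrite('pics/w29.png',cv2.resize(f['color'][130:310,270:390],None,fx=5,fy=3.3,interpolation=cv2.INTER_CUBIC))
cv2.imwrite('pics/s29.png',t['color'])
for v in (172,215,235): print(np.median(P[v-2:v+3,302:306,2]).round(4),np.median(P[v-2:v+3,346:352,2]).round(4),np.median(P[v-2:v+3,265:285,2]).round(4))
d((.5417,.2562,.0722),2.4)
print(np.abs(sensors.state()['dq']).max())
E
```

```text
0.0746 0.0746 0.0748
0.0749 0.075 0.075
0.0747 0.0752 0.0749
t 24.48 pos [0.5418 0.2562 0.0723] yaw 2.4 tilt 0.57 F [ 0.   0.1 -2.3] g 0.135
shift [-0.     0.001 -0.   ] roll 0.0 rows 0.0 0.0
0.0021975466457946503
```

View pics/w29.png

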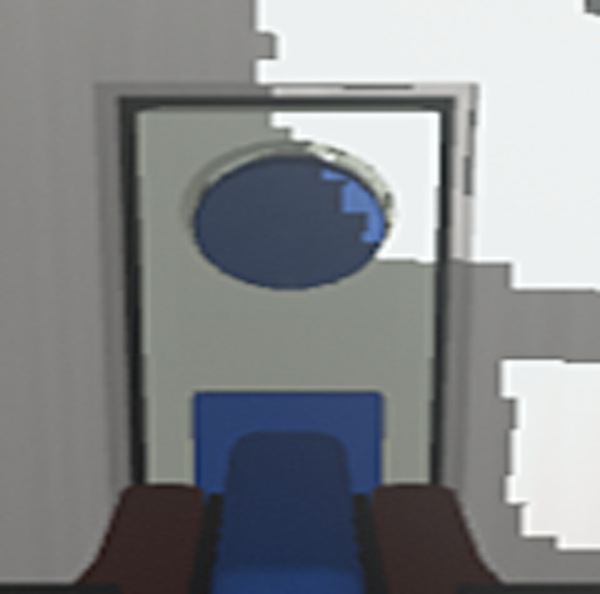

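View pics/s29.png

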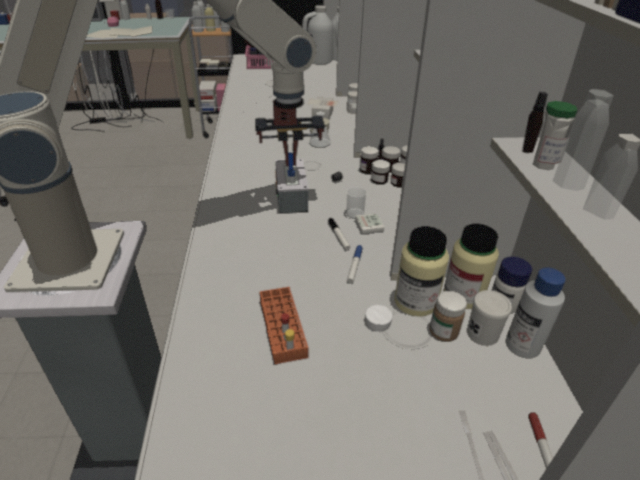

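The view shows gaps on the left, right and far sides, even within about a pixel. The red and yellow tubes are still in the rack, and the beaker, marker and tin have not moved. Handing in.

```bash
python3 -c "
from bench import ctrl
print(ctrl.finish_job())"
```

```text
the job is handed in; nothing more can be done
None
```

I put both blue-capped tubes into the holder's pockets on the bench. I then lowered the holder by its handle into the reader slot and handed in at about 24.5 s, still gripping it there.

**Last checks**
- **Level:** the white block's top measured 74.6–75.2 mm and the lid 74.8–75.0 mm.
- **Hanging free:** dark gaps of about 2–2.5 mm were visible on the left, right and far sides. The near end was hidden by the gripper, so it was not seen directly. The wrist force was about 2.3 N downward, which is just the weight, with no sideways force.
- **Steady and upright:** the arm was still, with the tool tilted about 0.57°. The moves have no axis to correct that tilt.
- **Other things:** the red and yellow tubes are in the rack, and the beaker, marker and tin look unmoved.

**What failed or disagreed**
- **First grasp:** it closed just above the cap and moved nothing. Both cameras showed the fingertips about 32 mm behind the reported tool point. I used that offset for every later grasp, and all of those held.
- **Holder slope:** one raw estimate of the block's slope gave 2.4°. A robust fit gave about 0.5°, which agrees with the arm's own tilt.

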